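Free the token jammed in the bottle's neck and put the bottle in its caddy

ROBOT

A 6-joint arm with a two-finger parallel gripper is mounted at the origin on the work surface. World frame = base frame: x ahead of the robot, y to its left, z up, the work surface at z = 0. Lengths are in m, angles in rad, forces in N, time in s.
With the tool pointing down it reaches from about 0.25 to 0.775 m from the base axis. Payload 4 kg.
Tool frame: the origin (TCP) lies between the finger pads; the fingertips stand 14 mm ahead of it and the grasp point (between the pads) lies 5 mm behind it; y points along the fingers, x is the direction in which the jaws open and shut, and the axes are right-handed (so a half turn about y gives the same grasp; the last joint's range is limited). The gripper opens to 85 mm and grips with 20 to 120 N. Pads are 22 mm wide; open, the fingers measure 114 mm over their backs; the gripper's body (76 mm by 85 mm) begins 54 mm behind the grasp point. The pads swing forward as they close: fully open they stand 13 mm farther back than shut.
Start: joints at [-1.374, 0.087, 1.371, -0, 1.684, -0.103], TCP at [0.162, -0.525, 0.245] pointing down, gripper open.
Joint ranges: [-3.1, 3.1], [-0.76, 2.03], [0.27, 2.55], [-1.08, 4.22], [0.17, 2.65], [-2.57, 2.57]. Speed limits (rad/s): [2.79, 2.79, 3.14, 3.14, 3.14, 3.14].

INTERFACE

Orientations are given as [roll, pitch, yaw] about the fixed x, y, z axes, in that order (R = Rz(yaw) Ry(pitch) Rx(roll)).
In Python, from plant import * gives the robot as it stands. The module is installed in compiled form; this text tells all that it offers.
- The arm moves only by the tool carry_out, never from a script. Its argument "series" is a list of rows, each an object of numbers: "grip": the gripper's target within -1 to 1 (shut at 1, half-way at 0, fully open at -1); "x", "y", "z": the shift along the tool's x, y, z in m; "spin": the turn about the tool's y in rad. In form: [{"grip": .., "x": .., "y": .., "z": .., "spin": ..}, ...]. A call has 1 to 12 rows; each row shifts and turns the commanded pose from where the row before left it, along the tool's axes as they then stand; what a row does not reach is not made up. A row lasts 1/8 s, in which the tool goes at most 62.5 mm and 10.7 degrees, less where a joint would pass 70% of its speed; a pose out of reach is approached as far as the arm can. A call with a gripper value outside its range is refused whole. The fingers move at their own pace and stop on an object; the grip force is fixed at half the most. Time passes only in rows, so rows that do not move let the fingers close. It gives the time, the measured TCP pose, the force and the opening at its end, in the units of the state.
- observe(): the state, without advancing time (a new reading comes with each control period).
- capture(name): name is "side" or "top" or "wrist"; returns a dict with "frame" (420x560x3 uint8, red, green, blue), "intrinsics" (3x3 intrinsics, pixels), "R" (3x3) and "t" (3): a world point X has camera coordinates R X + t. Camera axes: x right, y down, z forward; pixel columns grow to the right and rows downward; lengths in m; the calibration is good to about 2 mm. A picture is of the moment at which its call begins. There is no depth.
- job_done(): hands the job in, once; it reports no verdict.
Trained networks look in a picture, given as the dict that the camera call returned (one of the last four; its "shot" number tells which), for a name from the list of things; names that differ only in an ending like _2 or _b are one class to them, and where a whole thing is asked for, a point or a joint stands for the part that bears it (a point fixed in the world has none). Each returns a list of dicts, best first, with "p" (0 to 1); they miss things now and then, are a little off and sometimes report something else, mostly with a low value. They report only what shows in the picture. A call takes as long as a camera call.
- spot_in(picture, target): "rect" ([left, top, right, bottom] as shares, 0 to 1, of the picture: columns of its width, rows of its height, round what is visible of it).
- cut_out(picture, target): "pixels" (420x560 bool, what is visible of it) and "rect" ([left, top, right, bottom] as shares, 0 to 1, of the picture: columns of its width, rows of its height, round what is visible of it).
- landmark_of(picture, target): "centre" ([column, row] as shares, 0 to 1, of the picture: columns of its width, rows of its height: a listed point, or the origin of a listed thing).
The state is a dict: "time": time; "q": joint angles; "joint_velocities": joint speeds; "effort": joint torques, N m; "ee_pos": TCP position; "orientation": TCP orientation; "force": force on the tool from outside, world axes, zero at the start; "ft_torque": the same for the moment, N m; "gripper_width": finger opening in m.
Only numpy, scipy, OpenCV 4.12 (cv2) and the standard library are available. Lean on these libraries where they do the work, as an engineer would, in place of code of your own. Each camera call takes 0.05 s, during which the arm holds its last target.

TASK

The steel token ball is jammed in the neck of the clear token bottle, and the bottle has to go back into its desk caddy. First slide the caddy's flush cover fully open by pressing down on it; then pick the bottle up and rock it side to side, never laying it right over, until the ball has dropped into the bottle's base; then stand the bottle upright on the floor of the caddy's well, without dropping it. Leave the other things on the table where they are.

Things in the scene. Friction and masses are not known exactly. Their poses are not given: they have to be found in the camera images.
- bottle: Clear plastic bottle of rectangular section, loose, upright, 200 g. Base 70 mm along its own x, 50 mm along its y, straight to 80 mm, shoulder to 95 mm, neck 40 mm (x) by 26 mm (y) outside up to the open mouth at 155 mm; walls 3 mm. Origin: centre of the underside, z up. Hold it by the neck from above, across the 26 or the 40 mm.
- bottle_mouth (a point): Centre of the open mouth (white line round it), 155 mm above the bottle's underside; axes as the bottle's. The neck is 34 (x) by 20 mm (y) inside, with two white shelves, one above the other on opposite x walls. Allow half a second at each lean; rocking along y frees nothing.
- upper_shelf (a point): Tip of the upper shelf, 129 mm above the underside, 3 mm to the -x side of the middle; it grows from the -x wall and slopes 6 degrees down towards it, and the ball sticks there; a 20 mm gap is left at the +x wall. Leaning the bottle's top 30 to 40 degrees towards its own +x rolls the ball off, onto the lower shelf.
- lower_shelf (a point): Tip of the lower shelf, 105 mm above the underside, 3 mm to the +x side of the middle: the mirror image of the upper one, growing from the +x wall. Leaning the bottle's top 30 to 40 degrees towards its own -x then rolls the ball off it, down into the base.
- ball_center (a point): Centre of the polished steel ball, 16 mm diameter, 17 g. At the start it sits on the upper shelf against the neck's -x wall, 136 mm above the bottle's underside; lying in the bottle's base it is 12 mm above the underside. Its axes turn as it rolls.
- caddy: Low light-wood caddy fixed to the table, 112 mm (own x) by 168 mm (own y: -87 to +81), 40 mm high; origin at table height. Under the closed cover, at y -77 to -7 mm, is a well 88 mm (x) by 70 mm (y), open upward once uncovered. At y -7 to +71 mm is a solid bed 33 mm high on which the opened cover parks.
- well_floor (a point): Centre of the well's floor, 6 mm above the table, 34 mm below the caddy's top, at caddy x 0, y -42 mm; axes as the caddy's. The bottle's base fits with about 9 mm to spare all round, its long side along the caddy's x, either way round.
- cover (a joint): Flush dark-wood sliding cover without handle, 86 mm (x) by 72 mm (y), 5 mm thick, with a thin black rubber patch in the middle of its top. Value in m: 0 closed over the well, 0.074 fully open; it grows as the cover slides towards the caddy's +y. Starts 0 to 6 mm open. Sliding takes about 2 N: closed fingers pressing down with 8 to 15 N drag it by friction. It stays where it is left.
- cover_top (a point): Centre of the cover's top face, flush with the caddy's rims 40 mm above the table; moves with the cover; axes as the caddy's.
- mug: White mug, 76 mm across, 90 mm high, origin under its centre; a bystander.
- snack_jar: Grey closed jar, 70 mm across, 95 mm high, origin under its centre; a bystander.
- drink: Amber drink bottle with paper band, 60 mm across, 150 mm high, origin under its centre; a bystander.
- highlighter: Yellow highlighter pen lying flat, 120 by 20 by 15 mm, origin under its centre, x along it; a bystander.
- stapler: Black stapler, 130 by 34 mm, 50 mm high, origin under its centre, x along it; a bystander.

How it is judged:
On the way, in this order (a step that is already met when the one before it is completed fails the run):
1. the cover is slid fully open (within 8 mm) (value of joint cover above 0.066 m), for 0.2 s.
2. the ball lies in the bottle's base (z of ball_center in the frame of bottle between 0 and 0.035 m and x of ball_center in the frame of bottle between -0.033 and 0.033 m and y of ball_center in the frame of bottle between -0.023 and 0.023 m), for 0.2 s.
At the end, for the whole second after the job is handed in: The cover is open to within 8 mm of its end stop, the bottle stands released and upright (within 4.5 degrees) on the floor of the caddy's well (within 6 mm in height, 16 mm of its middle), at rest, with the ball lying in the bottle's base (all of step 2 and value of joint cover above 0.066 m and horizontal distance between bottle and well_floor below 0.016 m and z of bottle in the frame of well_floor below 0.006 m and angle between bottle's own z axis and vertical below 0.08 rad and linear speed of bottle below 0.02 m/s and linear speed of ball below 0.15 m/s); the robot touches nothing.
It fails at once if the bottle is laid over (leaning more than 75 degrees) (angle between bottle's own z axis and vertical above 1.31 rad).
It fails at once if the bottle is dropped (falling or flying faster than 0.6 m/s out of the gripper) (linear speed of bottle above 0.6 m/s and contact force between the fingers and bottle below 0.1 N).
It fails at once if another thing on the table is shifted by more than 30 mm (distance of any of mug, snack_jar, drink, highlighter, stapler from where it was at the start of the episode above 0.03 m).
It also fails if it takes over 70 s, if anything falls off the work surface, if the arm or the gripper's body presses on something with over 40 N, if the wrist force passes 120 N, or if a joint passes its speed limit or range.

## Working session

There is one attempt and no reset: what is moved stays moved. The work goes in short steps, Python scripts to look and compute and a tool call to move; the robot and the scene stay as the last step left them, time stands still between calls to the robot, and variables do not carry over. Pictures are saved under pics/ and viewed, and the job is handed in when it is done.

Besides the shell and the picture viewer there is one more tool, called after "Request:" by a JSON object that holds its "method" and its "body", one argument or row to a line. carry_out: Moves the arm, as the interface text tells. Its arguments: {"type":"object","properties":{"series":{"type":"array"}},"required":["series"]}

```bash
mkdir -p pics; ls; python3 - <<'E'
from plant import *
import cv2,numpy as np
s=observe(); print(s)
for n in ["side","top","wrist"]:
    p=capture(n); cv2.imwrite(f"pics/{n}0.png",p["frame"][:,:,::-1])
    print(n,p["intrinsics"].tolist(),p["R"].tolist(),p["t"].tolist(),p["shot"])
E
```

```text
pics
{'time': 0.0, 'q': array([-1.37410109e+00,  8.79653111e-02,  1.37228077e+00,  2.25143170e-05,
        1.68359555e+00, -1.03108943e-01]), 'joint_velocities': array([ 0.00135394,  0.00072914, -0.00088721,  0.00042339,  0.00100423,
       -0.00013459]), 'effort': array([ 2.30153528e-03, -3.51868200e+01, -3.13265169e+01,  3.50815313e-06,
        1.08566487e-02, -9.62401828e-06]), 'ee_pos': array([ 0.16233817, -0.52500284,  0.24412   ]), 'orientation': array([-1.57054259,  0.00223474, -1.27098935]), 'force': array([ 0.41386238,  0.29874925, -0.11381865]), 'ft_torque': array([-0.01741548,  0.02248626, -0.05035691]), 'gripper_width': 0.08551785165956331}
side [[462.2554086143376, 0.0, 274.88634004673725], [0.0, 462.2554086143376, 205.13788440718707], [0.0, 0.0, 1.0]] [[-0.9975801369366276, -0.0691694829292033, 0.007032284181217037], [-0.050316128354236114, 0.648446012693347, -0.7595959819861734], [0.04798080467164735, -0.758111701039765, -0.6503572027199015]] [0.5801865046339715, 0.12954113753552993, 0.9475316697231274] 1
top [[429.9377557093017, 0.0, 282.8235261826024], [0.0, 429.9377557093017, 209.16576121115898], [0.0, 0.0, 1.0]] [[-0.011366010241869298, -0.9998496245120184, -0.013097410979162777], [-0.9956462969423704, 0.012528166709370849, -0.09236609997097049], [0.09251629692182256, 0.011990554702664198, -0.9956389714157412]] [-0.002035953041525238, 0.5874725674439396, 0.7908876904692476] 2
wrist [[297.079032674998, 0.0, 280.89311923436867], [0.0, 297.079032674998, 209.6723764178896], [0.0, 0.0, 1.0]] [[0.29509693634178236, -0.9554608113192179, -0.003526498960405368], [-0.9060967311531718, -0.28101795631369186, 0.31625562765398313], [-0.30316086811333837, -0.09013071764109941, -0.9486674558464993]] [-0.5482175770044683, -0.04025453697339256, 0.3806426884270342] 3
```

View pics/side0.png

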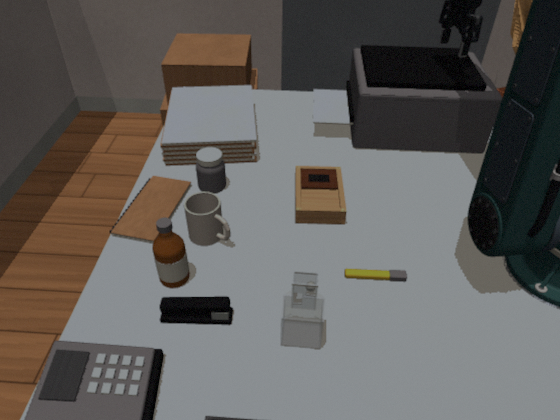

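View pics/top0.png

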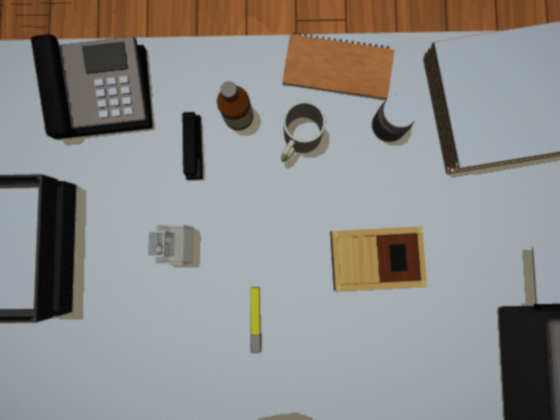

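View pics/wrist0.png

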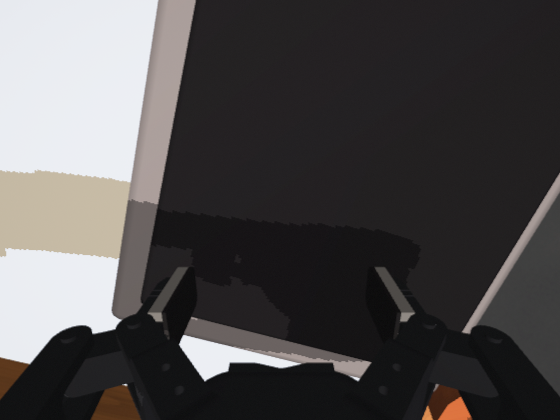

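```bash
cat > h.py <<'E'
from plant import *
import cv2,numpy as np
from scipy.spatial.transform import Rotation as Rot
def proj(p,X):
    c=p["R"]@np.asarray(X,float)+p["t"]; u=p["intrinsics"]@c; return u[:2]/u[2]
def onz(p,uv,z):
    K=p["intrinsics"];d=p["R"].T@np.linalg.solve(K,[uv[0],uv[1],1.]);o=-p["R"].T@p["t"]
    return o+d*(z-o[2])/d[2]
def tri(ps,uvs):
    A=[];b=[]
    for p,uv in zip(ps,uvs):
        P=p["intrinsics"]@np.c_[p["R"],p["t"]]
        for i in (0,1):
            r=uv[i]*P[2]-P[i]; A.append(r[:3]/np.linalg.norm(r[:3]));b.append(-r[3]/np.linalg.norm(r[:3]))
    x,res,_,_=np.linalg.lstsq(np.array(A),np.array(b),rcond=None); return x,res
def save(p,name,box=None,k=1):
    f=p["frame"][:,:,::-1]
    if box is not None: f=f[box[1]:box[3],box[0]:box[2]]
    if k!=1: f=cv2.resize(f,None,fx=k,fy=k,interpolation=cv2.INTER_CUBIC)
    cv2.imwrite("pics/"+name+".png",f)
def lm(p,t):
    r=landmark_of(p,t); return [(np.array(d["centre"])*[560,420],d["p"]) for d in r[:2]]
E
python3 - <<'E'
from h import *
s=capture("side");t=capture("top")
for n in ["bottle","bottle_mouth","upper_shelf","lower_shelf","ball_center","caddy","well_floor","cover_top","mug","snack_jar","drink","highlighter","stapler"]:
    a=lm(s,n);b=lm(t,n)
    print(n,a[:1],b[:1],tri([s,t],[a[0][0],b[0][0]]) if a and b else None)
save(s,"sb",(270,260,340,350),8); save(t,"tb",(140,215,205,275),9)
save(t,"tc",(325,220,435,300),7);save(s,"sc",(285,155,355,230),8)
E
```

```text
bottle [(array([302.624, 335.496]), 0.67)] [(array([178.976, 244.818]), 0.71)] (array([ 0.52037912,  0.1960995 , -0.00282317]), array([8.53720724e-06]))
bottle_mouth [(array([303.408, 278.502]), 0.89)] [] None
upper_shelf [] [(array([161.392, 245.406]), 0.63)] None
lower_shelf [(array([305.088, 294.504]), 0.85)] [(array([164.808, 244.986]), 0.77)] (array([0.52024874, 0.19221587, 0.1076458 ]), array([1.23637686e-06]))
ball_center [] [(array([159.208, 249.018]), 0.51)] None
caddy [(array([316.176, 201.012]), 0.61)] [(array([371.112, 253.806]), 0.66)] (array([ 0.49770566, -0.17946277, -0.00228869]), array([1.76470292e-05]))
well_floor [] [(array([390.32 , 126.588]), 0.22)] None
cover_top [(array([318.808, 180.096]), 0.95)] [(array([399.   , 254.898]), 0.76)] (array([ 0.4943032 , -0.22635462,  0.02534122]), array([3.37154427e-05]))
mug [(array([204.12 , 232.218]), 0.76)] [(array([304.92 , 131.418]), 0.9)] (array([ 0.74479312, -0.05486545, -0.00432047]), array([6.10458163e-06]))
snack_jar [(array([209.776, 183.498]), 0.62)] [(array([390.88 , 126.714]), 0.66)] (array([ 0.75718366, -0.22698099, -0.00318138]), array([2.7386449e-05]))
drink [] [(array([240.912, 115.794]), 0.73)] None
highlighter [(array([375.704, 279.006]), 0.56)] [(array([254.8  , 317.016]), 0.85)] (array([ 0.37728544,  0.04856145, -0.00982786]), array([2.44757872e-05]))
stapler [(array([197.008, 316.218]), 0.8)] [(array([194.376, 146.286]), 0.89)] (array([ 0.71712077,  0.16756709, -0.00456759]), array([1.07062474e-05]))
```

View pics/sb.png

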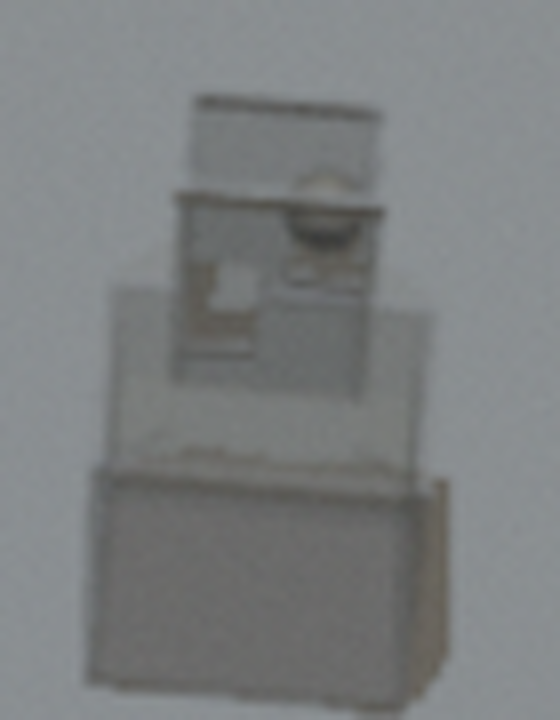

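View pics/tb.png

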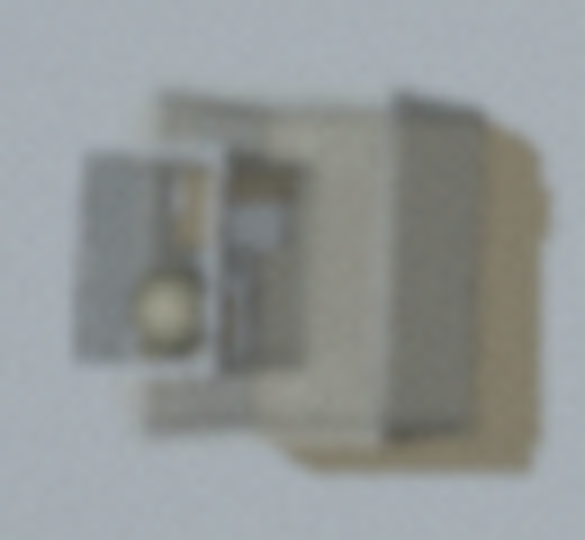

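View pics/tc.png

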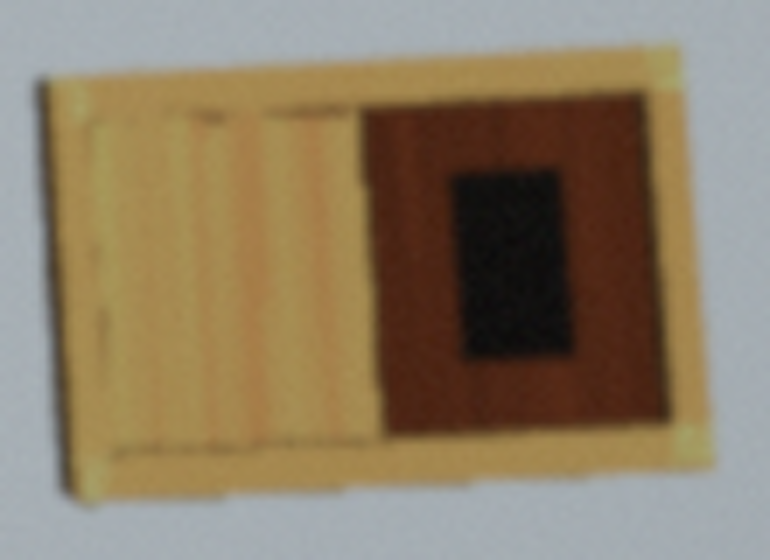

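View pics/sc.png

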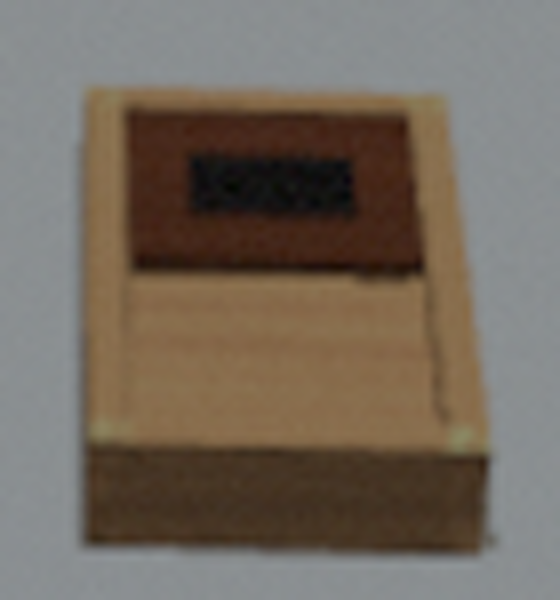

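```bash
python3 - <<'E'
from h import *
from scipy.optimize import least_squares
t=capture("top");s=capture("side")
def fit(corn_obj,obs,x0):
    def f(x):
        c,sn=np.cos(x[2]),np.sin(x[2]); r=[]
        for (p,i,uv) in obs:
            o=corn_obj[i]; X=[x[0]+c*o[0]-sn*o[1],x[1]+sn*o[0]+c*o[1],o[2]]
            r+=list(proj(p,X)-uv)
        return r
    return least_squares(f,x0)
tc=lambda u,v:np.array([325+u/7,220+v/7]); sc=lambda u,v:np.array([285+u/8,155+v/8])
# caddy corners: 0:(+x,+y) 1:(+x,-y) 2:(-x,-y) 3:(-x,+y)
C=[(.056,.081,.04),(.056,-.087,.04),(-.056,-.087,.04),(-.056,.081,.04)]
obs=[(t,0,tc(47,78)),(t,1,tc(682,47)),(t,2,tc(713,467)),(t,3,tc(75,500)),
 (s,0,sc(90,450)),(s,3,sc(487,453)),(s,1,sc(85,90)),(s,2,sc(445,97))]
for o in (obs[:4],obs[4:],obs):
    r=fit(C,o,[.5,-.18,0]); print("caddy",r.x,np.degrees(r.x[2]),np.abs(r.fun).max())
x=r.x;c,sn=np.cos(x[2]),np.sin(x[2])
for n,o in (("well",(0,-.042)),("covertop",(0,-.042))): print(n,x[0]+c*o[0]-sn*o[1],x[1]+sn*o[0]+c*o[1])
# patch
pc=[tc(455,170),tc(560,168),tc(572,352),tc(465,358)]
print("patch ctr",onz(t,np.mean(pc,axis=0),.04))
tb=lambda u,v:np.array([140+u/9,215+v/9]); sb=lambda u,v:np.array([270+u/8,260+v/8])
B=[(.02,.013,.155),(.02,-.013,.155),(-.02,-.013,.155),(-.02,.013,.155),
 (.035,.025,.0),(-.035,.025,0)]
ob=[(t,0,tb(86,152)),(t,1,tb(220,150)),(t,2,tb(212,372)),(t,3,tb(77,358)),
 (s,1,sb(195,100)),(s,2,sb(380,108)),(s,0,sb(178,198)),(s,3,sb(385,208)),(s,4,sb(88,685)),(s,5,sb(405,708))]
for o in (ob[:4],ob[4:],ob):
    r=fit(B,o,[.52,.196,0]); print("bottle",r.x,np.degrees(r.x[2]),np.round(r.fun,1))
E
```

```text
caddy [ 0.49177501 -0.1831013   0.03867584] 2.2159623781112616 0.4846156258950032
caddy [ 0.48968599 -0.17472148  0.04016975] 2.3015571163165784 0.8214125599607769
caddy [ 0.49086041 -0.18141704  0.03961405] 2.269717749716436 2.4547055294188738
well 0.49252376069290865 -0.22338409077524218
covertop 0.49252376069290865 -0.22338409077524218
patch ctr [ 0.49401091 -0.22147094  0.04      ]
bottle [ 0.52274957  0.19189816 -0.03314263] -1.8989327505651081 [-0.5 -0.9  0.8 -0.4  0.5  0.1 -0.8  1.3]
bottle [ 0.52094319  0.19872524 -0.00558059] -0.3197440834482756 [-1.3 -1.1  0.9 -0.5  0.1 -0.6  0.3 -0.2 -0.4  1.1  0.3  1.1]
bottle [ 0.52164166  0.19522379 -0.00975186] -0.5587405659503416 [-2.9 -0.  -1.6  0.1 -1.3  0.6 -2.6  2.2 -1.6 -2.8  0.5 -2.2 -0.3 -2.4
 -0.2 -1.9 -0.7 -0.8 -0.2 -0.7]
```

```bash
cat >> h.py <<'E'
def to(target,yaw=None):
    s=observe(); R=Rot.from_euler('xyz',s["orientation"]).as_matrix()
    d=R.T@(np.array(target)-s["ee_pos"]); print("ee",np.round(s["ee_pos"],4),"rpy",np.round(s["orientation"],4),"F",np.round(s["force"],1),"w",round(s["gripper_width"],4),"t",round(s["time"],2))
    print("tool shift",np.round(d,4), "spin",None if yaw is None else round(-(yaw-s["orientation"][2]),4))
E
python3 -c "
from h import *
to([.492,-.2235,.16],-1.532)"
```

```text
ee [ 0.1624 -0.5255  0.2454] rpy [-1.5708e+00 -2.0000e-04 -1.2710e+00] F [-0.1  0.  -0.5] w 0.0851 t 1.65
tool shift [-0.1912  0.0853  0.4041] spin 0.261
```

Request:
{"method": "carry_out", "body": {
  "series": [
    {"spin":0.13,"grip":1},
    {"spin":0.131,"grip":1}
  ]
}}

```text
invalid input
```

```bash
python3 -c "
from h import *
to([.492,-.2235,.16],-1.532)"
```

```text
ee [ 0.1624 -0.5255  0.2454] rpy [-1.5708e+00 -2.0000e-04 -1.2710e+00] F [-0.1  0.  -0.5] w 0.0851 t 1.65
tool shift [-0.1912  0.0853  0.4041] spin 0.261
```

Request:
{"method": "carry_out", "body": {
  "series": [
    {"grip":1,"x":0,"y":0,"z":0,"spin":0.13},
    {"grip":1,"x":0,"y":0,"z":0,"spin":0.131}
  ]
}}

```text
time: 1.9
ee_pos: [0.1624, -0.5255, 0.2453]
orientation: [-1.571, -0.0, -1.536]
force: [-0.3, -0.4, -0.4]
gripper_width: 0.0516
```

```bash
python3 -c "
from h import *
to([.492,-.2235,.16],-1.532)"
```

```text
ee [ 0.1624 -0.5255  0.2453] rpy [-1.5708 -0.     -1.5363] F [-0.3 -0.4 -0.4] w 0.0516 t 1.9
tool shift [-0.2904  0.0853  0.3398] spin -0.0043
```

Request:
{"method": "carry_out", "body": {
  "series": [
    {"grip":1,"x":-0.0323,"y":0,"z":0.0378,"spin":0},
    {"grip":1,"x":-0.0323,"y":0,"z":0.0378,"spin":0},
    {"grip":1,"x":-0.0323,"y":0,"z":0.0378,"spin":0},
    {"grip":1,"x":-0.0323,"y":0,"z":0.0378,"spin":0},
    {"grip":1,"x":-0.0323,"y":0,"z":0.0378,"spin":0},
    {"grip":1,"x":-0.0323,"y":0,"z":0.0378,"spin":0},
    {"grip":1,"x":-0.0323,"y":0,"z":0.0378,"spin":0},
    {"grip":1,"x":-0.0323,"y":0.04,"z":0.0378,"spin":0},
    {"grip":1,"x":-0.0323,"y":0.045,"z":0.0378,"spin":0},
    {"grip":1,"x":0,"y":0,"z":0,"spin":0}
  ]
}}

```text
time: 3.15
ee_pos: [0.4873, -0.2212, 0.1595]
orientation: [-1.578, 0.006, -1.527]
force: [-0.3, -0.6, -0.1]
gripper_width: -0.0002
```

```bash
python3 - <<'E'
from h import *
to([.492,-.2235,.054],-1.532)
p=capture("wrist"); save(p,"w1"); 
s=capture("side"); save(s,"s1",(260,90,400,210),5); t=capture("top"); save(t,"t1",(320,200,460,310),5)
import pickle; pickle.dump([{k:np.array(v) for k,v in q.items()} for q in (p,s,t)],open("a.pkl","wb"))
e=observe(); R=Rot.from_euler('xyz',e["orientation"]).as_matrix()
tip=e["ee_pos"]+R[:,1]*.014
print("tip",tip,proj(p,tip),proj(s,tip),proj(t,tip))
E
```

```text
ee [ 0.4873 -0.2212  0.1595] rpy [-1.5781  0.0056 -1.5272] F [-0.3 -0.6 -0.1] w -0.0002 t 3.15
tool shift [0.0031 0.1054 0.0054] spin 0.0048
tip [ 0.48801442 -0.22558157  0.1512548 ] [290.68768446 275.22131056] [323.61926611 135.95688292] [418.83435442 262.55770071]
```

View pics/w1.png

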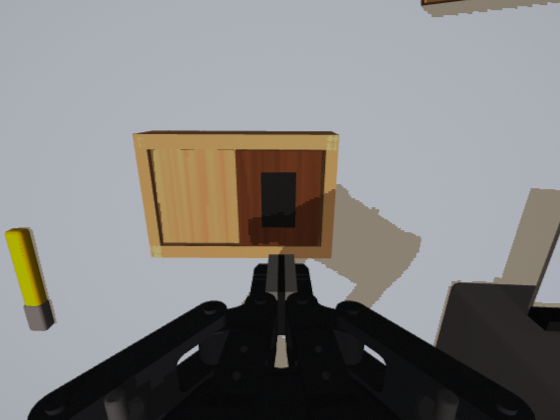

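View pics/s1.png

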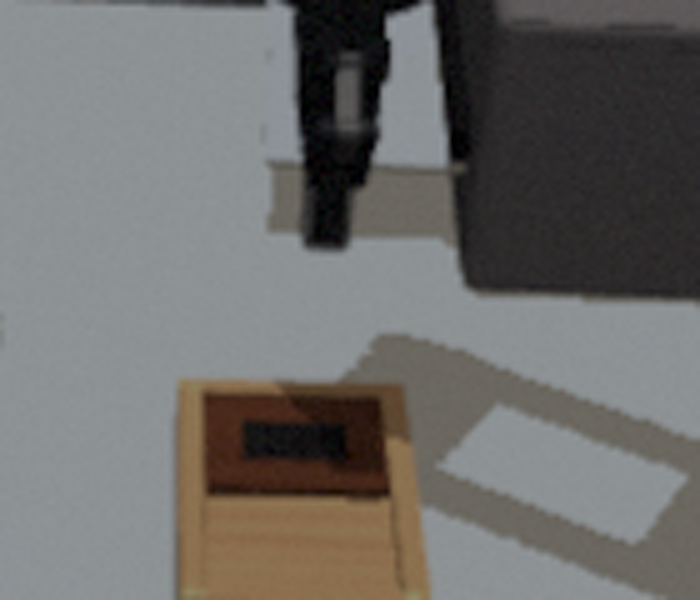

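View pics/t1.png

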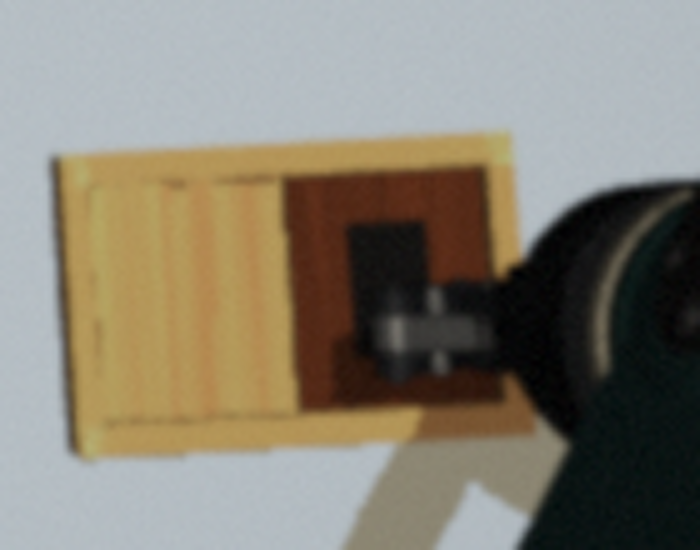

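```bash
python3 - <<'E'
from h import *
to([.492,-.2235,.054],-1.532)
t=capture("top"); s=capture("side")
e=observe(); R=Rot.from_euler('xyz',e["orientation"]).as_matrix()
for k in (0,.014,.02):
  tip=e["ee_pos"]+R[:,1]*k
  print("tip",tip,proj(s,tip),proj(t,tip))
f=t["frame"].copy()
for k in (-.05,0,.014):
  u=proj(t,e["ee_pos"]+R[:,1]*k); cv2.circle(f,tuple(int(round(a)) for a in u),1,(255,0,0),-1)
cv2.imwrite("pics/t2.png",cv2.resize(f[190:330,320:500,::-1],None,fx=4,fy=4))
f=s["frame"].copy()
for k in (-.05,0,.014):
  u=proj(s,e["ee_pos"]+R[:,1]*k); cv2.circle(f,tuple(int(round(a)) for a in u),1,(255,0,0),-1)
cv2.imwrite("pics/s2.png",cv2.resize(f[80:220,260:440,::-1],None,fx=4,fy=4))
print(-t["R"].T@t["t"], -s["R"].T@s["t"])
E
```

```text
ee [ 0.488  -0.2256  0.1653] rpy [-1.5698e+00 -1.5000e-03 -1.5322e+00] F [ 0.4 -0.3 -0.5] w 0.0003 t 3.3
tool shift [-0.0021  0.1113  0.004 ] spin -0.0002
tip [ 0.48806147 -0.22624729  0.16617308] [324.09896338 130.08390513] [422.1622455  262.82284016]
tip [ 0.48810089 -0.22627829  0.15217317] [323.60829328 135.4415056 ] [419.44788987 262.51604578]
tip [ 0.48811779 -0.22629158  0.14617321] [323.40062472 137.70902754] [418.31828146 262.38836999]
[ 0.51172175 -0.01887878  0.84167449] [0.53983721 0.67446561 0.71055294]
```

View pics/t2.png

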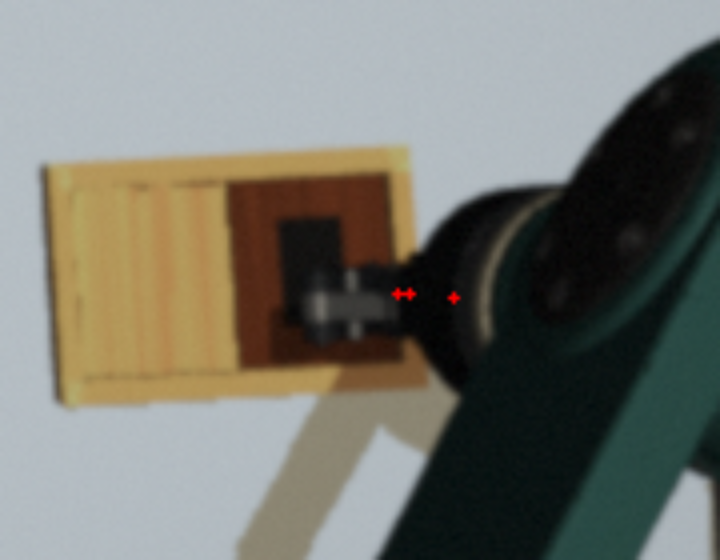

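View pics/s2.png

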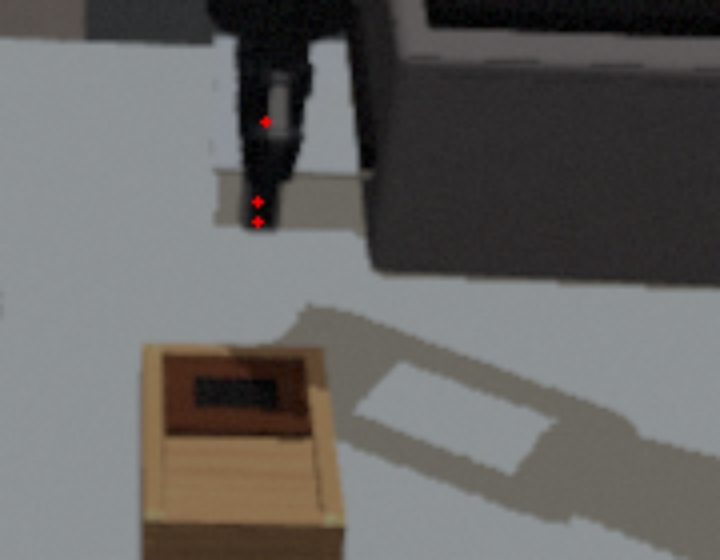

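```bash
python3 - <<'E'
from h import *
p=capture("wrist"); save(p,"w2",(120,110,360,280),3.3)
to([.493,-.221,.062],-1.532)
e=observe(); R=Rot.from_euler('xyz',e["orientation"]).as_matrix()
print(proj(p,e["ee_pos"]+R[:,1]*.014))
import pickle; pickle.dump({k:np.array(v) for k,v in p.items()},open("w2.pkl","wb"))
E
```

```text
ee [ 0.488  -0.2263  0.1662] rpy [-1.568  -0.0023 -1.5339] F [0.7 0.3 0.3] w 0.0 t 3.45
tool shift [-0.0053  0.1042  0.0049] spin -0.0019
[282.1751892  270.60652711]
```

View pics/w2.png

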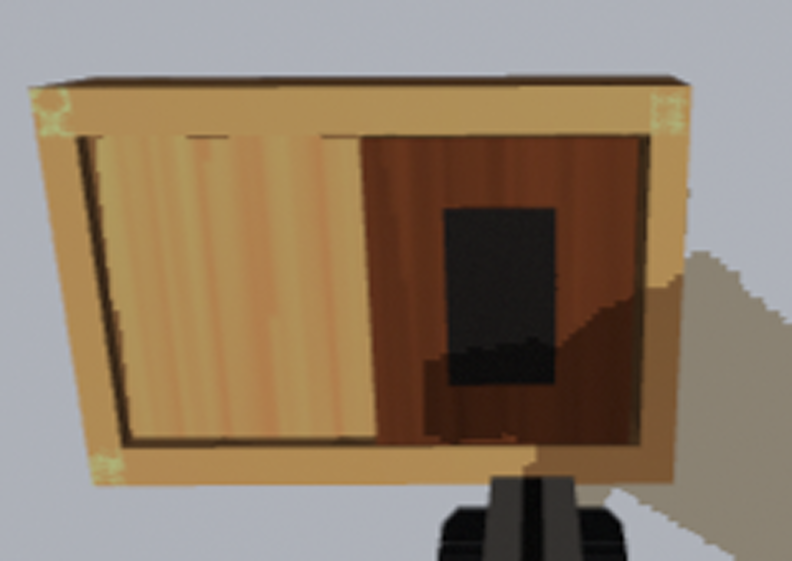

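```bash
cat >> h.py <<'E'
from scipy.optimize import least_squares
def fit(corn_obj,obs,x0):
    def f(x):
        c,sn=np.cos(x[2]),np.sin(x[2]); r=[]
        for (p,i,uv) in obs:
            o=corn_obj[i]; X=[x[0]+c*o[0]-sn*o[1],x[1]+sn*o[0]+c*o[1],o[2]]
            r+=list(proj(p,X)-uv)
        return r
    return least_squares(f,x0)
CAD=[(.056,.081,.04),(.056,-.087,.04),(-.056,-.087,.04),(-.056,.081,.04)]
E
python3 - <<'E'
from h import *
import pickle
p=pickle.load(open("w2.pkl","rb"))
w=lambda u,v:np.array([120+u/3.3,110+v/3.3])
r=fit(CAD,[(p,0,w(30,88)),(p,1,w(690,86)),(p,2,w(673,482)),(p,3,w(93,485))],[.49,-.18,.03])
print(r.x,np.degrees(r.x[2]),np.round(r.fun,1))
x=r.x;print("well",x[0]+.042*np.sin(x[2]),x[1]-.042*np.cos(x[2]))
print([onz(p,w(*c),.04) for c in ((445,208),(556,208),(556,384),(450,384))])
to([.493,-.221,.062],-1.532)
E
```

```text
[ 0.49238485 -0.17962304  0.04123084] 2.3623528347982576 [-0.9 -0.1  0.9 -0.4  0.4  0.6 -0.5  0.5]
well 0.4941160584828679 -0.22158734687999057
[array([ 0.5181072 , -0.20204694,  0.04      ]), array([ 0.51917835, -0.23113764,  0.04      ]), array([ 0.46968242, -0.23336462,  0.04      ]), array([ 0.46860127, -0.20390199,  0.04      ])]
ee [ 0.488  -0.2263  0.1662] rpy [-1.568  -0.0023 -1.5339] F [0.7 0.3 0.3] w 0.0 t 3.45
tool shift [-0.0053  0.1042  0.0049] spin -0.0019
```

Request:
{"method": "carry_out", "body": {
  "series": [
    {"grip":1,"x":-0.008,"y":0.05,"z":0.006,"spin":0},
    {"grip":1,"x":0,"y":0.05,"z":0,"spin":0},
    {"grip":1,"x":0,"y":0,"z":0,"spin":0},
    {"grip":1,"x":0,"y":0,"z":0,"spin":0}
  ]
}}

```text
time: 3.95
ee_pos: [0.4947, -0.218, 0.0668]
orientation: [-1.567, -0.002, -1.533]
force: [0.7, -0.8, 0.8]
gripper_width: 0.0002
```

```bash
python3 -c "
from h import *
to([.494,-.218,.054],-1.531)"
```

```text
ee [ 0.4947 -0.218   0.0668] rpy [-1.5674 -0.0022 -1.533 ] F [ 0.7 -0.8  0.8] w 0.0002 t 3.95
tool shift [-0.      0.0127 -0.0007] spin -0.002
```

Request:
{"method": "carry_out", "body": {
  "series": [
    {"grip":1,"x":0,"y":0.006,"z":0,"spin":0},
    {"grip":1,"x":0,"y":0.005,"z":0,"spin":0},
    {"grip":1,"x":0,"y":0,"z":0,"spin":0}
  ]
}}

```text
time: 4.32
ee_pos: [0.4942, -0.217, 0.0541]
orientation: [-1.569, -0.001, -1.532]
force: [0.4, -0.5, 2.3]
gripper_width: -0.0003
```

Request:
{"method": "carry_out", "body": {
  "series": [
    {"grip":1,"x":0,"y":0.001,"z":0,"spin":0},
    {"grip":1,"x":0,"y":0,"z":0,"spin":0}
  ]
}}

```text
time: 4.58
ee_pos: [0.4942, -0.217, 0.054]
orientation: [-1.569, -0.001, -1.532]
force: [-0.7, 1.0, 7.2]
gripper_width: 0.0001
```

Request:
{"method": "carry_out", "body": {
  "series": [
    {"grip":1,"x":0,"y":0.001,"z":0,"spin":0},
    {"grip":1,"x":0,"y":0,"z":0,"spin":0}
  ]
}}

```text
time: 4.82
ee_pos: [0.4943, -0.2171, 0.054]
orientation: [-1.569, -0.002, -1.532]
force: [-3.5, 1.3, 11.5]
gripper_width: 0.0002
```

Request:
{"method": "carry_out", "body": {
  "series": [
    {"grip":1,"x":-0.008,"y":0,"z":0,"spin":0},
    {"grip":1,"x":-0.01,"y":0,"z":0,"spin":0},
    {"grip":1,"x":0,"y":0,"z":0,"spin":0}
  ]
}}

```text
time: 5.2
ee_pos: [0.4935, -0.1989, 0.054]
orientation: [-1.569, -0.002, -1.531]
force: [-2.8, 0.9, 11.5]
gripper_width: 0.0001
```

```bash
python3 -c "
from h import *
to([.492,-.15,.054],-1.531)"
```

```text
ee [ 0.4935 -0.1989  0.054 ] rpy [-1.5689 -0.0019 -1.5313] F [-2.8  0.9 11.5] w 0.0001 t 5.2
tool shift [-0.0489 -0.0001  0.0004] spin -0.0003
```

Request:
{"method": "carry_out", "body": {
  "series": [
    {"grip":1,"x":-0.01,"y":0,"z":0,"spin":0},
    {"grip":1,"x":-0.012,"y":0,"z":0,"spin":0},
    {"grip":1,"x":-0.012,"y":0,"z":0,"spin":0},
    {"grip":1,"x":-0.01,"y":0,"z":0,"spin":0},
    {"grip":1,"x":-0.008,"y":0,"z":0,"spin":0},
    {"grip":1,"x":-0.006,"y":0,"z":0,"spin":0},
    {"grip":1,"x":0,"y":0,"z":0,"spin":0}
  ]
}}

```text
time: 6.08
ee_pos: [0.4922, -0.1423, 0.054]
orientation: [-1.567, -0.005, -1.531]
force: [-1.9, -3.4, 8.8]
gripper_width: -0.0001
```

```bash
python3 -c "
from h import *
to([.492,-.15,.054],-1.531)
p=capture('wrist'); save(p,'w3')"
```

```text
ee [ 0.4922 -0.1423  0.054 ] rpy [-1.5667 -0.0049 -1.5315] F [-1.9 -3.4  8.8] w -0.0001 t 6.08
tool shift [ 0.0077  0.0001 -0.0005] spin -0.0005
```

View pics/w3.png

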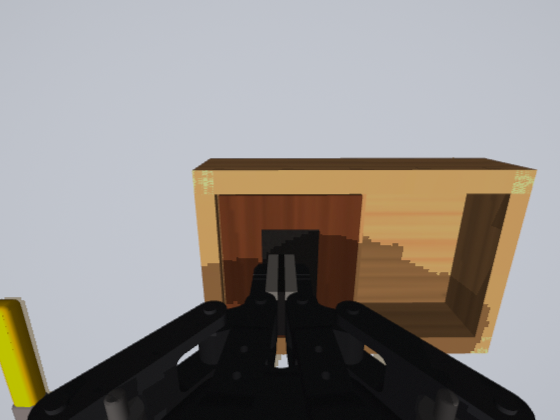

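Request:
{"method": "carry_out", "body": {
  "series": [
    {"grip":1,"x":-0.005,"y":0,"z":0,"spin":0},
    {"grip":1,"x":0,"y":0,"z":0,"spin":0}
  ]
}}

```text
time: 6.38
ee_pos: [0.4923, -0.1376, 0.054]
orientation: [-1.566, -0.005, -1.532]
force: [-0.4, -3.7, 7.3]
gripper_width: 0.0001
```

Request:
{"method": "carry_out", "body": {
  "series": [
    {"grip":1,"x":0,"y":-0.04,"z":0,"spin":0},
    {"grip":-1,"x":0,"y":-0.05,"z":0,"spin":0},
    {"grip":-1,"x":0,"y":-0.05,"z":0,"spin":0},
    {"grip":-1,"x":0,"y":-0.05,"z":0,"spin":0},
    {"grip":-1,"x":0,"y":0,"z":0,"spin":0}
  ]
}}

```text
time: 7.0
ee_pos: [0.4924, -0.1364, 0.2469]
orientation: [-1.561, -0.004, -1.532]
force: [0.1, 0.2, -0.2]
gripper_width: 0.072
```

```bash
python3 -c "
from h import *
to([.5215,.15,.245],-1.58)
p=capture('wrist'); save(p,'w4')
import pickle; pickle.dump({k:np.array(v) for k,v in p.items()},open('w4.pkl','wb'))
"
```

```text
ee [ 0.4924 -0.1364  0.2469] rpy [-1.561  -0.0045 -1.5319] F [ 0.1  0.2 -0.2] w 0.072 t 7.0
tool shift [-0.285   0.0011  0.0402] spin 0.0481
```

View pics/w4.png

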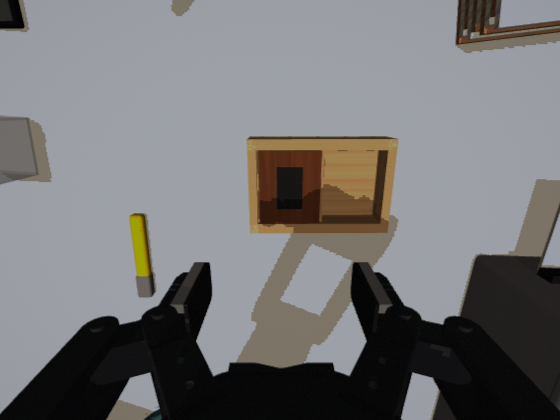

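Request:
{"method": "carry_out", "body": {
  "series": [
    {"grip":-1,"x":-0.04,"y":0,"z":0.005,"spin":0.024},
    {"grip":-1,"x":-0.04,"y":0,"z":0.005,"spin":0.024},
    {"grip":-1,"x":-0.04,"y":0,"z":0.005,"spin":0},
    {"grip":-1,"x":-0.04,"y":0,"z":0.005,"spin":0},
    {"grip":-1,"x":-0.04,"y":0,"z":0.005,"spin":0},
    {"grip":-1,"x":-0.04,"y":0,"z":0.005,"spin":0},
    {"grip":-1,"x":-0.04,"y":0,"z":0,"spin":0},
    {"grip":-1,"x":-0.02,"y":0,"z":0,"spin":0},
    {"grip":-1,"x":0,"y":0,"z":0,"spin":0}
  ]
}}

```text
time: 8.18
ee_pos: [0.5197, 0.1649, 0.2398]
orientation: [-1.573, -0.001, -1.578]
force: [-0.3, -0.2, 0.1]
gripper_width: 0.0857
```

```bash
python3 -c "
from h import *
to([.5217,.1947,.245],-1.58)
p=capture('wrist'); save(p,'w5')
import pickle; pickle.dump({k:np.array(v) for k,v in p.items()},open('w5.pkl','wb'))
"
```

```text
ee [0.5197 0.1649 0.2398] rpy [-1.5732e+00 -1.3000e-03 -1.5781e+00] F [-0.3 -0.2  0.1] w 0.0857 t 8.18
tool shift [-0.0298 -0.0053  0.0018] spin 0.0019
```

View pics/w5.png

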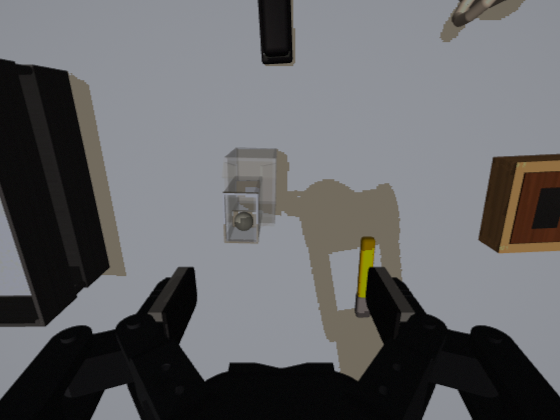

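```bash
python3 -c "
from h import *
import pickle; p=pickle.load(open('w5.pkl','rb')); save(p,'w5z',(205,135,300,255),6)
"
```

```text
(no output)
```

View pics/w5z.png

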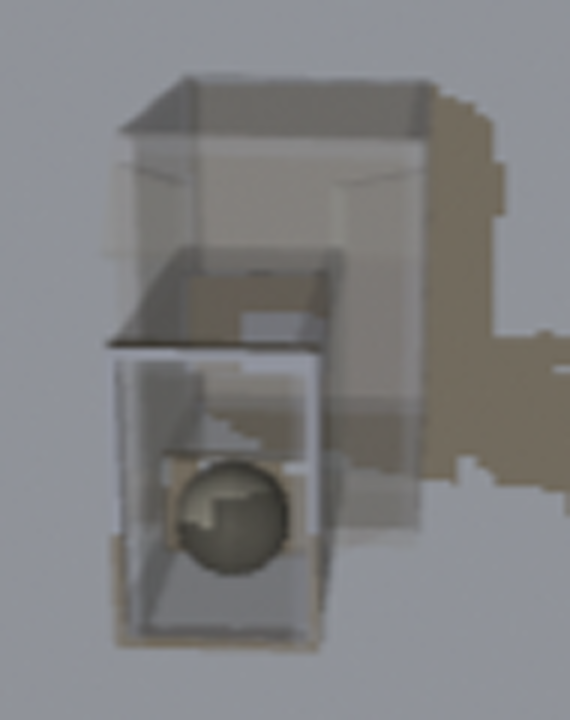

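```bash
python3 - <<'E'
from h import *
import pickle
p=pickle.load(open("w5.pkl","rb"))
w=lambda u,v:np.array([205+u/6,135+v/6])
B=[(.02,.013,.155),(.02,-.013,.155),(-.02,-.013,.155),(-.02,.013,.155),(.035,.025,.0),(.035,-.025,0)]
o=[(p,0,w(110,346)),(p,1,w(322,348)),(p,2,w(321,648)),(p,3,w(117,645)),(p,4,w(190,78)),(p,5,w(435,84))]
for q in (o[:4],o):
    r=fit(B,q,[.52,.195,0]); print(r.x,np.degrees(r.x[2]),np.round(r.fun,1))
to([r.x[0],r.x[1],.13],r.x[2]-np.pi/2)
E
```

```text
[ 0.52363163  0.195702   -0.03486277] -1.997489724407492 [-0.1 -0.  -0.2  0.6 -0.2 -0.2  0.5 -0.5]
[ 0.52337144  0.19569473 -0.0355876 ] -2.039019130676484 [-0.   0.3 -0.2  0.9 -0.2  0.2  0.5 -0.2 -0.2 -1.   0.  -0.9]
ee [0.52   0.1639 0.2402] rpy [-1.5725 -0.0016 -1.5795] F [1.  0.2 0.2] w 0.0857 t 8.22
tool shift [-0.032   0.1101  0.0033] spin 0.0269
```

Request:
{"method": "carry_out", "body": {
  "series": [
    {"grip":-1,"x":-0.032,"y":0,"z":0.0035,"spin":0},
    {"grip":-1,"x":0,"y":0,"z":0,"spin":0.027},
    {"grip":-1,"x":0,"y":0.03,"z":0,"spin":0},
    {"grip":-1,"x":0,"y":0,"z":0,"spin":0}
  ]
}}

```text
time: 8.72
ee_pos: [0.5227, 0.1943, 0.2084]
orientation: [-1.577, -0.003, -1.609]
force: [-0.2, -0.7, 0.6]
gripper_width: 0.0852
```

```bash
python3 - <<'E'
from h import *
to([.5235,.1957,.122],-1.6064)
p=capture("wrist"); save(p,"w6")
E
```

```text
ee [0.5227 0.1943 0.2084] rpy [-1.5766 -0.0028 -1.6093] F [-0.2 -0.7  0.6] w 0.0852 t 8.72
tool shift [-0.0017  0.0863  0.0012] spin -0.0029
```

View pics/w6.png

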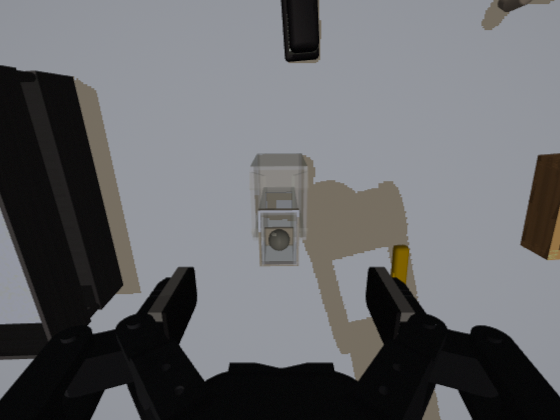

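Request:
{"method": "carry_out", "body": {
  "series": [
    {"grip":-1,"x":-0.001,"y":0.04,"z":0.001,"spin":-0.002},
    {"grip":-1,"x":0,"y":0.04,"z":0,"spin":0},
    {"grip":-1,"x":0,"y":0.003,"z":0,"spin":0},
    {"grip":-1,"x":0,"y":0,"z":0,"spin":0}
  ]
}}

```text
time: 9.28
ee_pos: [0.5262, 0.1971, 0.1302]
orientation: [-1.568, 0.001, -1.606]
force: [0.5, -0.5, 0.5]
gripper_width: 0.0851
```

Request:
{"method": "carry_out", "body": {
  "series": [
    {"grip":0.2,"x":0,"y":0,"z":0,"spin":0},
    {"grip":0.2,"x":0,"y":0,"z":0,"spin":0},
    {"grip":0.2,"x":0,"y":0,"z":0,"spin":0}
  ]
}}

```text
time: 9.65
ee_pos: [0.5255, 0.1975, 0.1291]
orientation: [-1.569, 0.0, -1.605]
force: [0.6, 0.5, 0.8]
gripper_width: 0.0343
```

Request:
{"method": "carry_out", "body": {
  "series": [
    {"grip":0.2,"x":0.001,"y":0.007,"z":-0.002,"spin":0},
    {"grip":0.2,"x":0,"y":0,"z":0,"spin":0},
    {"grip":0.45,"x":0,"y":0,"z":0,"spin":0},
    {"grip":0.45,"x":0,"y":0,"z":0,"spin":0},
    {"grip":0.45,"x":0,"y":0,"z":0,"spin":0},
    {"grip":0.45,"x":0,"y":0,"z":0,"spin":0}
  ]
}}

```text
time: 10.4
ee_pos: [0.5229, 0.1964, 0.1208]
orientation: [-1.571, -0.0, -1.605]
force: [-0.6, -0.0, -2.6]
gripper_width: 0.0252
```

```bash
python3 - <<'E'
from h import *
to([.5235,.1957,.122],-1.6064)
p=capture("wrist"); save(p,"w7")
p=capture("side"); save(p,"s7",(240,220,380,360),4)
E
```

```text
ee [0.5229 0.1964 0.1208] rpy [-1.5715e+00 -3.0000e-04 -1.6050e+00] F [-0.6 -0.  -2.6] w 0.0252 t 10.4
tool shift [ 0.0006 -0.0012  0.0006] spin 0.0014
```

View pics/w7.png

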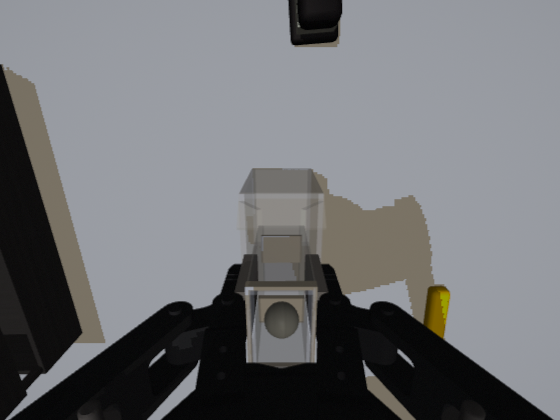

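View pics/s7.png

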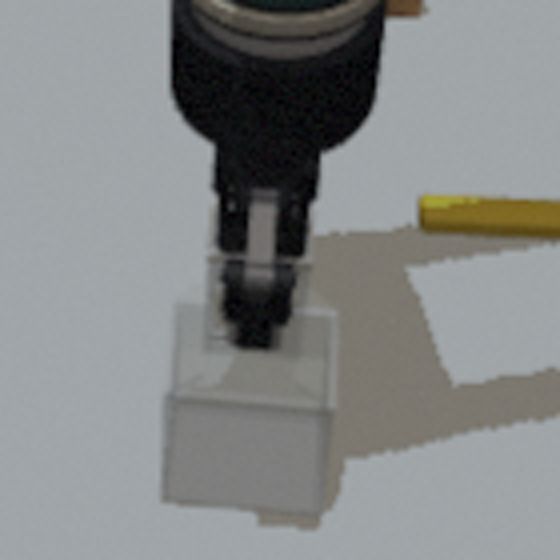

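Request:
{"method": "carry_out", "body": {
  "series": [
    {"grip":0.45,"x":0,"y":-0.006,"z":0,"spin":0},
    {"grip":0.45,"x":0,"y":-0.006,"z":0,"spin":0},
    {"grip":0.45,"x":0,"y":0,"z":0,"spin":0},
    {"grip":0.45,"x":0,"y":0,"z":0,"spin":0}
  ]
}}

```text
time: 11.0
ee_pos: [0.5231, 0.1964, 0.1333]
orientation: [-1.571, -0.0, -1.605]
force: [0.6, 0.1, -2.6]
gripper_width: 0.0255
```

```bash
python3 - <<'E'
from h import *
to([.5235,.1957,.122],-1.6064)
p=capture("side"); save(p,"s8",(240,220,380,360),4)
E
```

```text
ee [0.5231 0.1964 0.1333] rpy [-1.5706 -0.     -1.605 ] F [ 0.6  0.1 -2.6] w 0.0255 t 11.0
tool shift [0.0007 0.0113 0.0004] spin 0.0014
```

View pics/s8.png

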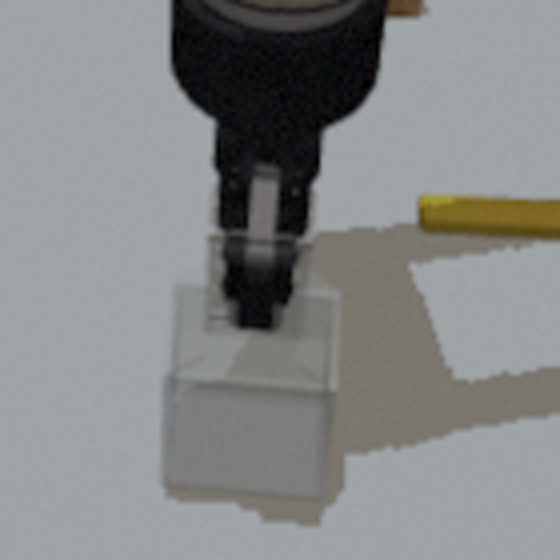

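Request:
{"method": "carry_out", "body": {
  "series": [
    {"grip":1,"x":0,"y":-0.015,"z":0,"spin":0},
    {"grip":1,"x":0,"y":-0.02,"z":0,"spin":-0.037},
    {"grip":1,"x":0,"y":-0.02,"z":0,"spin":-0.037},
    {"grip":1,"x":0,"y":0,"z":0,"spin":0}
  ]
}}

```text
time: 11.55
ee_pos: [0.5245, 0.1968, 0.1914]
orientation: [-1.565, 0.001, -1.531]
force: [-0.1, -0.8, -2.1]
gripper_width: 0.0252
```

```bash
python3 - <<'E'
from h import *
to([.4935,-.222,.19],-1.531)
E
```

```text
ee [0.5245 0.1968 0.1914] rpy [-1.5649e+00  1.2000e-03 -1.5315e+00] F [-0.1 -0.8 -2.1] w 0.0252 t 11.55
tool shift [ 0.4172  0.0006 -0.0475] spin -0.0005
```

Request:
{"method": "carry_out", "body": {
  "series": [
    {"grip":1,"x":0.02,"y":0,"z":-0.004,"spin":0},
    {"grip":1,"x":0.036,"y":0,"z":-0.004,"spin":0},
    {"grip":1,"x":0.042,"y":0,"z":-0.004,"spin":0},
    {"grip":1,"x":0.042,"y":0,"z":-0.004,"spin":0},
    {"grip":1,"x":0.042,"y":0,"z":-0.004,"spin":0},
    {"grip":1,"x":0.042,"y":0,"z":-0.004,"spin":0},
    {"grip":1,"x":0.042,"y":0,"z":-0.004,"spin":0},
    {"grip":1,"x":0.042,"y":0,"z":-0.004,"spin":0},
    {"grip":1,"x":0.042,"y":0,"z":-0.004,"spin":0},
    {"grip":1,"x":0.04,"y":0,"z":-0.005,"spin":0},
    {"grip":1,"x":0.027,"y":0,"z":-0.006,"spin":0},
    {"grip":1,"x":0,"y":0,"z":0,"spin":0}
  ]
}}

```text
time: 13.05
ee_pos: [0.4909, -0.2243, 0.1868]
orientation: [-1.574, 0.001, -1.535]
force: [0.2, 0.5, -2.5]
gripper_width: 0.0251
```

```bash
python3 - <<'E'
from h import *
p=capture("side"); save(p,"s9",(250,70,410,220),4);
to([.4935,-.222,.139],-1.531)
p=capture("wrist"); save(p,"w9")
E
```

```text
ee [ 0.4913 -0.223   0.187 ] rpy [-1.5730e+00  1.5000e-03 -1.5339e+00] F [-0.5  0.4 -2.4] w 0.0255 t 13.1
tool shift [-0.0008  0.048   0.0023] spin -0.0029
```

View pics/s9.png

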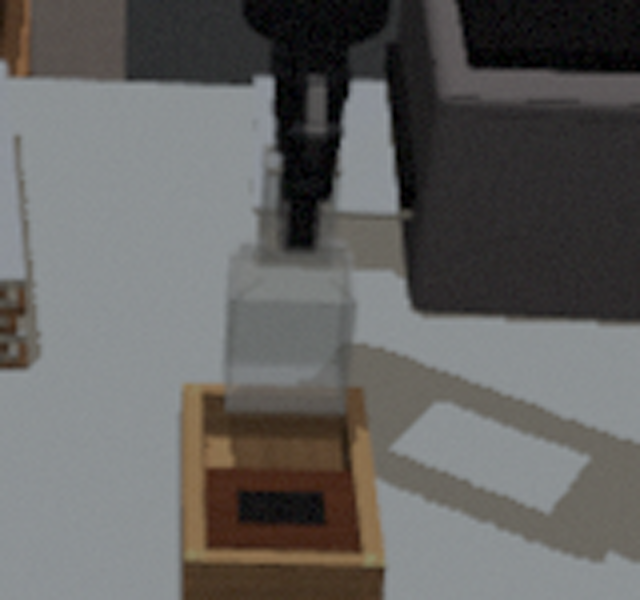

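View pics/w9.png

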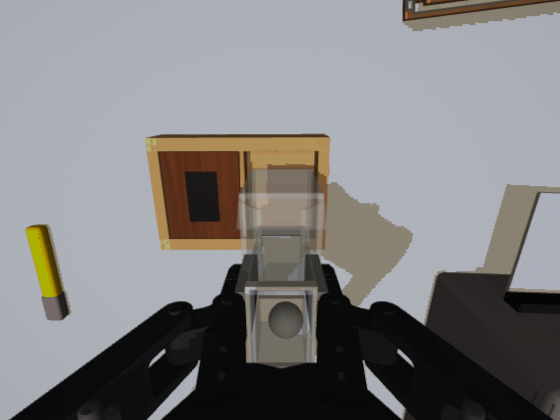

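```bash
python3 - <<'E'
from h import *
p=capture("wrist"); save(p,"w9z",(135,115,345,265),3.8)
import pickle; pickle.dump({k:np.array(v) for k,v in p.items()},open('w9.pkl','wb'))
E
```

```text
(no output)
```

View pics/w9z.png

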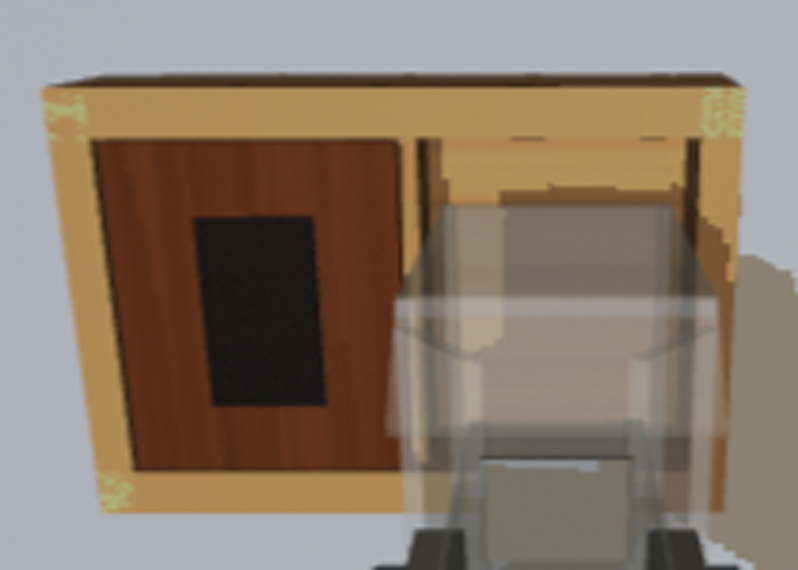

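```bash
python3 - <<'E'
from h import *
import pickle
p=pickle.load(open("w9.pkl","rb"))
w=lambda u,v:np.array([135+u/3.8,115+v/3.8])
r=fit(CAD,[(p,0,w(43,88)),(p,1,w(745,88)),(p,2,w(722,512)),(p,3,w(102,512))],[.49,-.18,.03])
print(r.x,np.degrees(r.x[2]),np.round(r.fun,1))
x=r.x;W=[x[0]+.042*np.sin(x[2]),x[1]-.042*np.cos(x[2])];print("well",W)
print(onz(p,w(418,138),.04),onz(p,w(700,138),.04))
print("bottle base back edge z=.066",onz(p,w(441,205),.066),onz(p,w(672,205),.066))
to([.493,-.222,.139],-1.531)
E
```

```text
[ 0.49224172 -0.17973432  0.03830737] 2.19485039757666 [-0.8 -0.2  0.5 -0.2  0.6  0.5 -0.4  0.3]
well [np.float64(0.4938502381148518), np.float64(-0.2217035079863029)]
[ 0.53657754 -0.18646595  0.04      ] [ 0.53919729 -0.25432521  0.04      ]
bottle base back edge z=.066 [ 0.52555125 -0.19463265  0.066     ] [ 0.52754093 -0.24591816  0.066     ]
ee [ 0.492  -0.2217  0.1875] rpy [-1.5720e+00  1.2000e-03 -1.5313e+00] F [ 0.1  0.2 -2.2] w 0.0253 t 13.2
tool shift [0.0004 0.0485 0.001 ] spin -0.0003
```

Request:
{"method": "carry_out", "body": {
  "series": [
    {"grip":1,"x":0,"y":0.015,"z":0.001,"spin":0},
    {"grip":1,"x":0,"y":0.02,"z":0,"spin":0},
    {"grip":1,"x":0,"y":0.01,"z":0,"spin":0},
    {"grip":0.45,"x":0,"y":0,"z":0,"spin":0},
    {"grip":0.45,"x":0,"y":0,"z":0,"spin":0}
  ]
}}

```text
time: 13.82
ee_pos: [0.4942, -0.2221, 0.1438]
orientation: [-1.57, -0.001, -1.531]
force: [0.4, 0.5, -2.0]
gripper_width: 0.0253
```

```bash
python3 - <<'E'
from h import *
to([.4935,-.2217,.139],-1.531)
E
```

```text
ee [ 0.4942 -0.2221  0.1438] rpy [-1.5697e+00 -7.0000e-04 -1.5306e+00] F [ 0.4  0.5 -2. ] w 0.0253 t 13.82
tool shift [-0.0004  0.0048 -0.0007] spin 0.0004
```

Now lean towards +x: move along tool +z (caddy +x) against the well's far edge, part way first.

Request:
{"method": "carry_out", "body": {
  "series": [
    {"grip":0.45,"x":0,"y":0.004,"z":0.01,"spin":0},
    {"grip":0.45,"x":0,"y":0,"z":0.01,"spin":0},
    {"grip":0.45,"x":0,"y":0,"z":0.01,"spin":0},
    {"grip":0.45,"x":0,"y":0,"z":0,"spin":0}
  ]
}}

```text
time: 14.32
ee_pos: [0.5232, -0.2214, 0.1399]
orientation: [-1.574, -0.001, -1.531]
force: [-5.1, -0.3, 1.4]
gripper_width: 0.0254
```

```bash
python3 - <<'E'
from h import *
to([.4935,-.2217,.139],-1.531)
p=capture("side"); save(p,"s10",(250,70,410,220),4);
E
```

```text
ee [ 0.5232 -0.2214  0.1399] rpy [-1.5741e+00 -9.0000e-04 -1.5309e+00] F [-5.1 -0.3  1.4] w 0.0254 t 14.32
tool shift [-0.0009  0.001  -0.0297] spin 0.0001
```

View pics/s10.png

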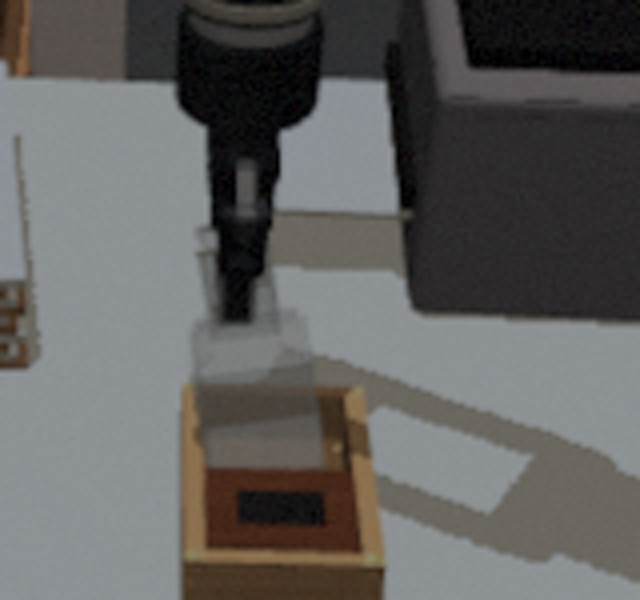

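Request:
{"method": "carry_out", "body": {
  "series": [
    {"grip":0.45,"x":0,"y":0,"z":0.01,"spin":0},
    {"grip":0.45,"x":0,"y":0,"z":0.01,"spin":0},
    {"grip":0.45,"x":0,"y":0,"z":0.01,"spin":0},
    {"grip":0.45,"x":0,"y":0,"z":0.01,"spin":0},
    {"grip":0.45,"x":0,"y":0,"z":0.007,"spin":0},
    {"grip":0.45,"x":0,"y":0,"z":0,"spin":0},
    {"grip":0.45,"x":0,"y":0,"z":0,"spin":0},
    {"grip":0.45,"x":0,"y":0,"z":0,"spin":0}
  ]
}}

```text
time: 15.38
ee_pos: [0.5688, -0.2191, 0.1378]
orientation: [-1.577, 0.001, -1.531]
force: [-5.8, -1.5, -3.2]
gripper_width: 0.0256
```

```bash
python3 - <<'E'
from h import *
to([.4935,-.2217,.139],-1.531)
p=capture("side"); save(p,"s11",(250,70,410,220),4);
p=capture("wrist"); save(p,"w11");
E
```

```text
ee [ 0.5688 -0.2191  0.1378] rpy [-1.5774e+00  7.0000e-04 -1.5313e+00] F [-5.8 -1.5 -3.2] w 0.0256 t 15.38
tool shift [-0.0004 -0.0007 -0.0753] spin -0.0003
```

View pics/s11.png

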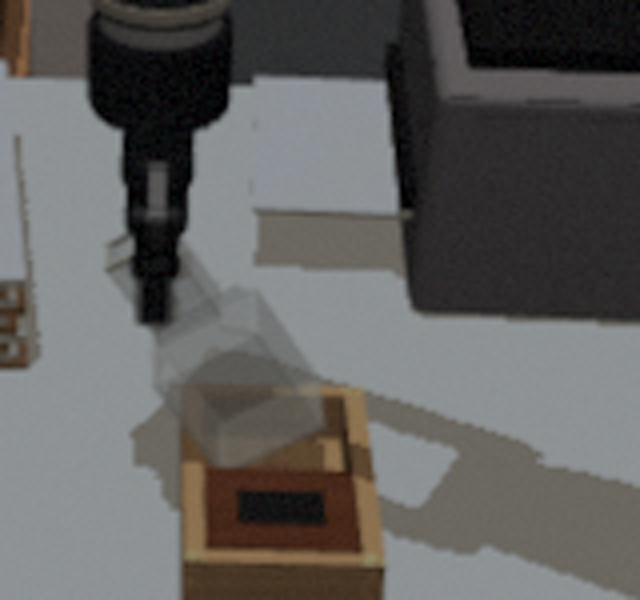

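View pics/w11.png

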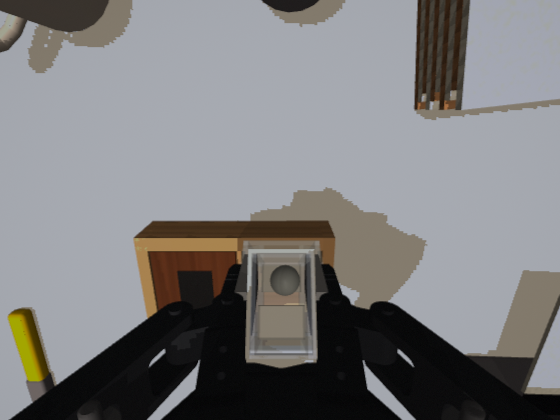

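Request:
{"method": "carry_out", "body": {
  "series": [
    {"grip":0.45,"x":0,"y":-0.004,"z":-0.015,"spin":0},
    {"grip":0.45,"x":0,"y":-0.012,"z":-0.015,"spin":0},
    {"grip":0.45,"x":0,"y":0,"z":-0.015,"spin":0},
    {"grip":0.45,"x":0,"y":0,"z":-0.01,"spin":0},
    {"grip":0.45,"x":0,"y":0,"z":-0.008,"spin":0},
    {"grip":0.45,"x":0,"y":0,"z":0,"spin":0}
  ]
}}

```text
time: 16.23
ee_pos: [0.5072, -0.2215, 0.1551]
orientation: [-1.571, 0.0, -1.531]
force: [-0.9, -0.9, -2.7]
gripper_width: 0.0255
```

```bash
python3 - <<'E'
from h import *
to([.4935,-.2217,.152],-1.531)
p=capture("side"); save(p,"s12",(250,70,410,220),4);
E
```

```text
ee [ 0.5072 -0.2215  0.1551] rpy [-1.5708e+00  1.0000e-04 -1.5315e+00] F [-0.9 -0.9 -2.7] w 0.0255 t 16.23
tool shift [-0.0003  0.0031 -0.0136] spin -0.0005
```

View pics/s12.png

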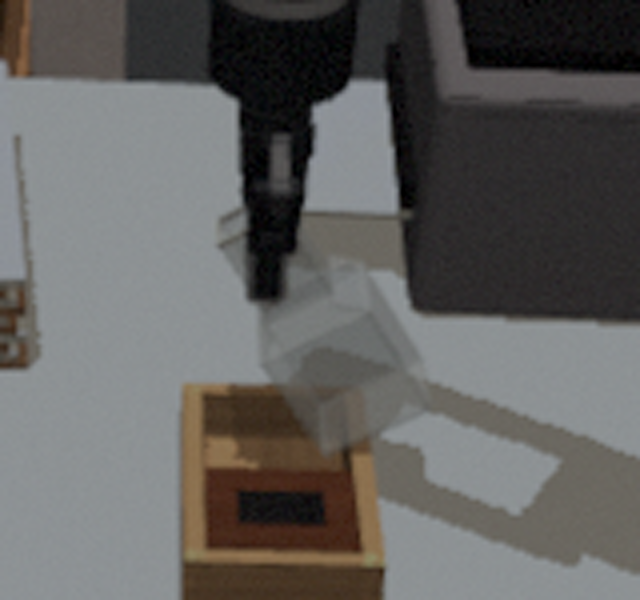

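Request:
{"method": "carry_out", "body": {
  "series": [
    {"grip":0.45,"x":0,"y":0.005,"z":0,"spin":0},
    {"grip":0.45,"x":0,"y":0,"z":-0.007,"spin":0},
    {"grip":0.45,"x":0,"y":0,"z":-0.005,"spin":0},
    {"grip":0.45,"x":0,"y":0,"z":0,"spin":0}
  ]
}}

```text
time: 16.77
ee_pos: [0.4988, -0.2223, 0.1528]
orientation: [-1.561, -0.002, -1.531]
force: [5.3, 0.6, 1.7]
gripper_width: 0.0256
```

```bash
python3 - <<'E'
from h import *
to([.4935,-.2217,.152],-1.531)
p=capture("side"); save(p,"s13",(250,70,410,220),4);
E
```

```text
ee [ 0.4988 -0.2223  0.1528] rpy [-1.5613 -0.0022 -1.5306] F [5.3 0.6 1.7] w 0.0256 t 16.77
tool shift [-0.0008  0.0007 -0.0053] spin 0.0004
```

View pics/s13.png

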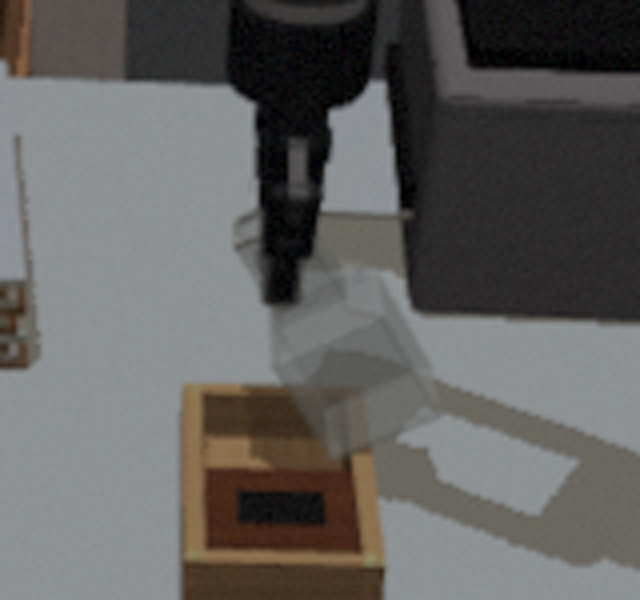

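Request:
{"method": "carry_out", "body": {
  "series": [
    {"grip":0.45,"x":0,"y":0,"z":-0.005,"spin":0},
    {"grip":0.45,"x":0,"y":-0.002,"z":-0.006,"spin":0},
    {"grip":0.45,"x":0,"y":-0.002,"z":-0.006,"spin":0},
    {"grip":0.45,"x":0,"y":0,"z":0,"spin":0}
  ]
}}

```text
time: 17.32
ee_pos: [0.4821, -0.2231, 0.1579]
orientation: [-1.56, -0.003, -1.531]
force: [4.1, 1.8, 5.6]
gripper_width: 0.0253
```

```bash
python3 - <<'E'
from h import *
to([.4935,-.2217,.152],-1.531)
p=capture("side"); save(p,"s14",(250,70,410,220),4);
E
```

```text
ee [ 0.4821 -0.2231  0.1579] rpy [-1.5598 -0.0029 -1.5306] F [4.1 1.8 5.6] w 0.0253 t 17.32
tool shift [-0.0009  0.006   0.0113] spin 0.0004
```

View pics/s14.png

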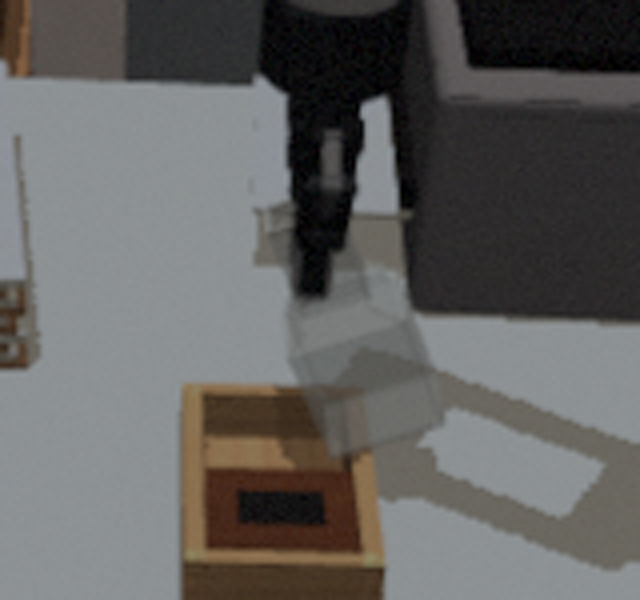

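Request:
{"method": "carry_out", "body": {
  "series": [
    {"grip":0.45,"x":0,"y":0,"z":-0.005,"spin":0},
    {"grip":0.45,"x":0,"y":-0.001,"z":-0.006,"spin":0},
    {"grip":0.45,"x":0,"y":0,"z":0,"spin":0}
  ]
}}

```text
time: 17.75
ee_pos: [0.4719, -0.2235, 0.1598]
orientation: [-1.558, -0.003, -1.53]
force: [6.8, 2.7, 7.3]
gripper_width: 0.0254
```

```bash
python3 - <<'E'
from h import *
to([.4935,-.2217,.152],-1.531)
p=capture("side"); save(p,"s15",(250,70,410,220),4);
E
```

```text
ee [ 0.4719 -0.2235  0.1598] rpy [-1.5576 -0.0035 -1.5304] F [6.8 2.7 7.3] w 0.0254 t 17.75
tool shift [-0.001   0.0081  0.0216] spin 0.0006
```

View pics/s15.png

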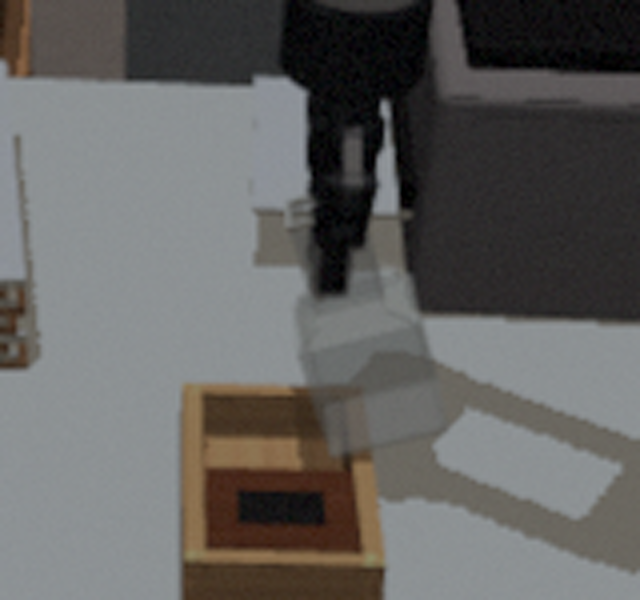

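Request:
{"method": "carry_out", "body": {
  "series": [
    {"grip":0.45,"x":0,"y":-0.004,"z":0.005,"spin":0},
    {"grip":0.45,"x":0,"y":0,"z":0.015,"spin":0},
    {"grip":0.45,"x":0,"y":0,"z":0.015,"spin":0},
    {"grip":0.45,"x":0,"y":0,"z":0.014,"spin":0},
    {"grip":0.45,"x":0,"y":0.008,"z":0,"spin":0},
    {"grip":0.45,"x":0,"y":0.008,"z":0,"spin":0},
    {"grip":0.45,"x":0,"y":0,"z":0,"spin":0}
  ]
}}

```text
time: 18.68
ee_pos: [0.517, -0.2211, 0.1436]
orientation: [-1.569, -0.0, -1.531]
force: [1.6, 0.8, 0.5]
gripper_width: 0.0253
```

```bash
python3 - <<'E'
from h import *
to([.4935,-.2217,.137],-1.531)
p=capture("side"); save(p,"s16",(250,70,410,220),4);
E
```

```text
ee [ 0.517  -0.2211  0.1436] rpy [-1.5693e+00 -3.0000e-04 -1.5311e+00] F [1.6 0.8 0.5] w 0.0253 t 18.68
tool shift [-0.0004  0.0066 -0.0235] spin -0.0001
```

View pics/s16.png

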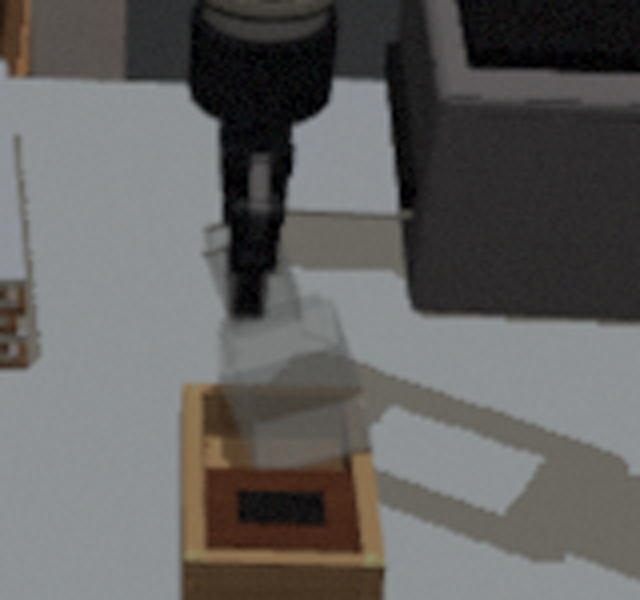

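Request:
{"method": "carry_out", "body": {
  "series": [
    {"grip":0.45,"x":0,"y":-0.003,"z":0.007,"spin":0},
    {"grip":0.45,"x":0,"y":0.004,"z":0.002,"spin":0},
    {"grip":0.45,"x":0,"y":0.005,"z":0,"spin":0},
    {"grip":0.45,"x":0,"y":0,"z":0,"spin":0}
  ]
}}

```text
time: 19.23
ee_pos: [0.5271, -0.2209, 0.1392]
orientation: [-1.567, -0.001, -1.531]
force: [1.2, 1.8, 4.9]
gripper_width: 0.0252
```

```bash
python3 - <<'E'
from h import *
to([.4935,-.2217,.137],-1.531)
p=capture("side"); save(p,"s17",(250,70,410,220),4);
E
```

```text
ee [ 0.5271 -0.2209  0.1392] rpy [-1.5667e+00 -1.0000e-03 -1.5309e+00] F [1.2 1.8 4.9] w 0.0252 t 19.23
tool shift [-0.0005  0.0021 -0.0336] spin 0.0001
```

View pics/s17.png

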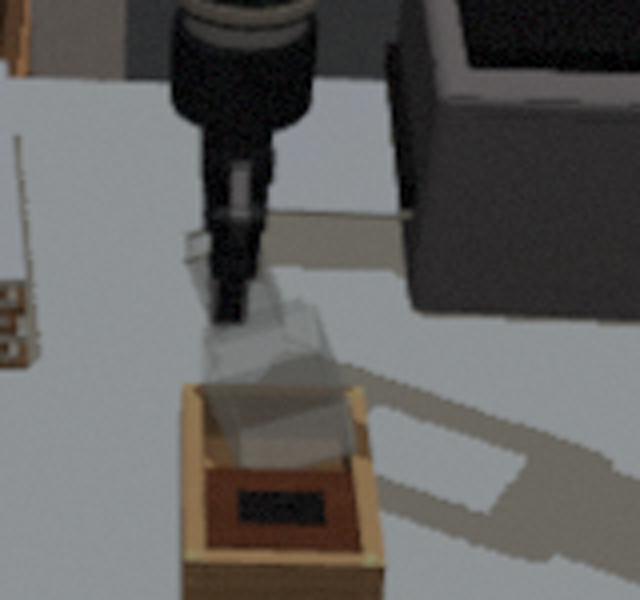

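Request:
{"method": "carry_out", "body": {
  "series": [
    {"grip":0.45,"x":0,"y":0,"z":-0.01,"spin":0},
    {"grip":0.45,"x":0,"y":0,"z":-0.01,"spin":0},
    {"grip":0.45,"x":0,"y":0,"z":0,"spin":0}
  ]
}}

```text
time: 19.65
ee_pos: [0.5132, -0.2227, 0.1461]
orientation: [-1.548, -0.007, -1.53]
force: [10.2, 2.4, 16.9]
gripper_width: 0.025
```

```bash
python3 - <<'E'
from h import *
to([.4935,-.2217,.137],-1.531)
p=capture("side"); save(p,"s18",(250,70,410,220),4);
E
```

```text
ee [ 0.5132 -0.2227  0.1461] rpy [-1.5478 -0.007  -1.5305] F [10.2  2.4 16.9] w 0.025 t 19.65
tool shift [-0.0019  0.0087 -0.0199] spin 0.0005
```

View pics/s18.png

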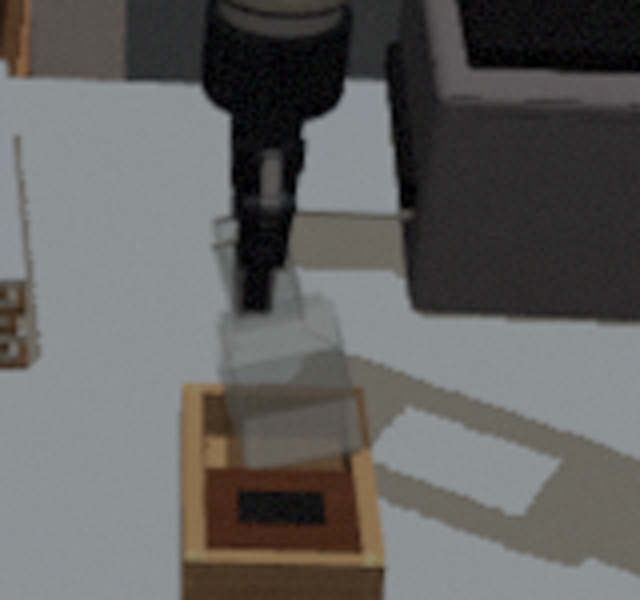

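```bash
python3 - <<'E'
from h import *
p=capture("side"); save(p,"s19",(290,120,350,200),9);
def ony(p,uv,y):
    K=p["intrinsics"];d=p["R"].T@np.linalg.solve(K,[uv[0],uv[1],1.]);o=-p["R"].T@p["t"]
    return o+d*(y-o[1])/d[1]
for u,v in ((245,470),(361,453)): print(ony(p,(250+u/4,70+v/4-1.5),-.1967)-[.4935,0,0])
E
```

```text
[ 0.01502259 -0.1967      0.02901089]
[-0.05216295 -0.1967      0.0458575 ]
```

View pics/s19.png

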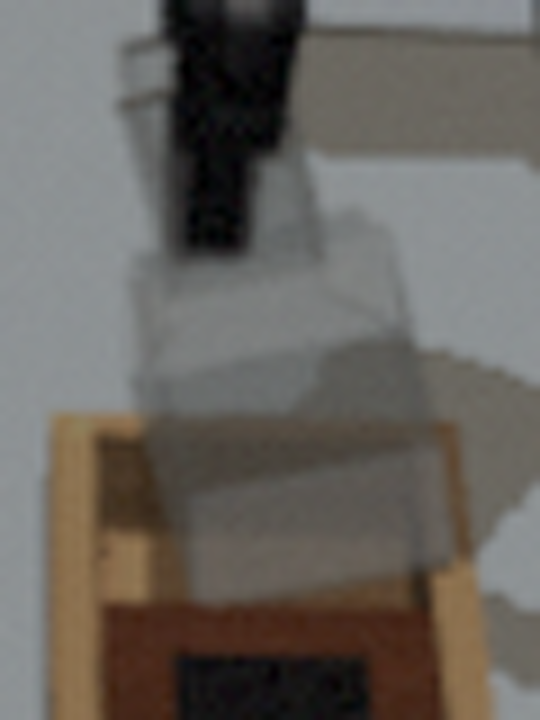

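Request:
{"method": "carry_out", "body": {
  "series": [
    {"grip":0.45,"x":0,"y":-0.003,"z":0.006,"spin":0},
    {"grip":0.45,"x":0,"y":0,"z":0.006,"spin":0},
    {"grip":0.45,"x":0,"y":0,"z":0,"spin":0}
  ]
}}

```text
time: 20.12
ee_pos: [0.5189, -0.2221, 0.143]
orientation: [-1.567, -0.003, -1.531]
force: [0.6, -0.2, 8.2]
gripper_width: 0.0253
```

```bash
cat >> h.py <<'E'
def ony(p,uv,y):
    K=p["intrinsics"];d=p["R"].T@np.linalg.solve(K,[uv[0],uv[1],1.]);o=-p["R"].T@p["t"]
    return o+d*(y-o[1])/d[1]
E
python3 - <<'E'
from h import *
p=capture("side"); save(p,"s20",(290,120,350,200),9);
to([.4935,-.2217,.137],-1.531)
E
```

```text
ee [ 0.5189 -0.2221  0.143 ] rpy [-1.5674 -0.0035 -1.5307] F [ 0.3 -0.1  7.3] w 0.0254 t 20.18
tool shift [-0.0015  0.0059 -0.0253] spin 0.0003
```

View pics/s20.png

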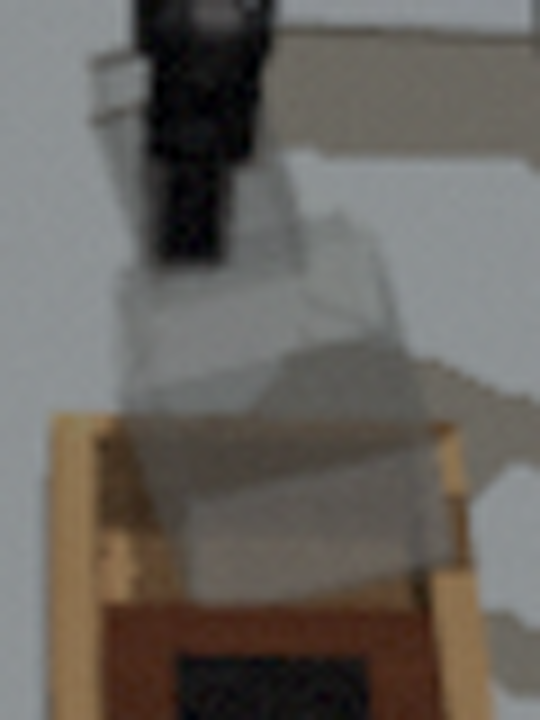

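Request:
{"method": "carry_out", "body": {
  "series": [
    {"grip":0.45,"x":0,"y":-0.014,"z":0,"spin":0},
    {"grip":0.45,"x":0,"y":0,"z":0.007,"spin":0},
    {"grip":0.45,"x":0,"y":0,"z":0.008,"spin":0},
    {"grip":0.45,"x":0,"y":0,"z":0,"spin":0}
  ]
}}

```text
time: 20.68
ee_pos: [0.5329, -0.2202, 0.1531]
orientation: [-1.572, 0.001, -1.53]
force: [-1.2, -0.2, -2.9]
gripper_width: 0.0256
```

```bash
python3 - <<'E'
from h import *
p=capture("side"); save(p,"s21",(290,120,350,200),9);
to([.4935,-.2217,.137],-1.531)
E
```

```text
ee [ 0.5326 -0.2203  0.1531] rpy [-1.5726e+00  9.0000e-04 -1.5306e+00] F [-0.1  0.2 -3. ] w 0.0256 t 20.73
tool shift [-0.0001  0.0162 -0.0391] spin 0.0004
```

View pics/s21.png

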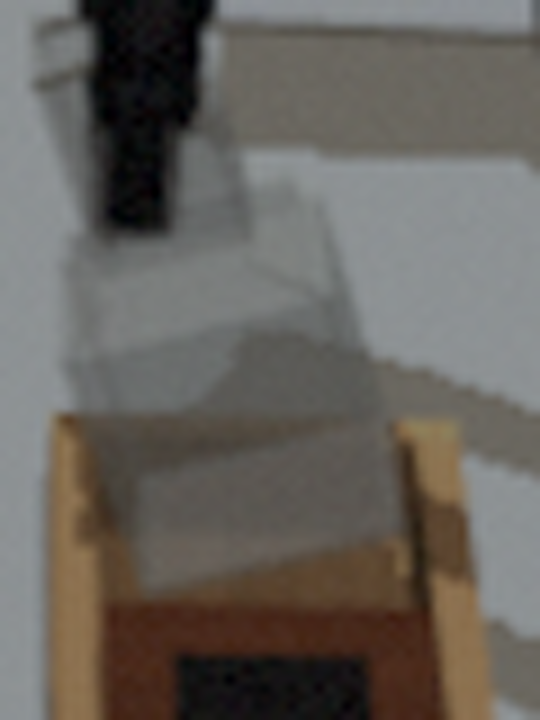

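```bash
python3 - <<'E'
from h import *
p=capture("side")
for u,v in ((147,592),(405,533)): print(ony(p,(290+u/9,120+v/9-1.5),-.1957)-[.4935,0,0])
E
```

```text
[ 0.02698737 -0.1957      0.03426414]
[-0.03874373 -0.1957      0.05769285]
```

Request:
{"method": "carry_out", "body": {
  "series": [
    {"grip":0.45,"x":0,"y":0.01,"z":0,"spin":0},
    {"grip":0.45,"x":0,"y":0.012,"z":-0.001,"spin":0},
    {"grip":0.45,"x":0,"y":0.002,"z":0,"spin":0},
    {"grip":0.45,"x":0,"y":0,"z":0,"spin":0}
  ]
}}

```text
time: 21.28
ee_pos: [0.5313, -0.2205, 0.1298]
orientation: [-1.572, 0.0, -1.531]
force: [-0.2, -0.0, -2.8]
gripper_width: 0.0255
```

```bash
python3 - <<'E'
from h import *
p=capture("side"); save(p,"s22",(290,120,350,200),9);
to([.4935,-.2217,.137],-1.531)
E
```

```text
ee [ 0.5314 -0.2205  0.1298] rpy [-1.5714e+00  2.0000e-04 -1.5311e+00] F [ 0.6 -0.2 -3.1] w 0.0256 t 21.32
tool shift [-0.0003 -0.0071 -0.038 ] spin -0.0001
```

View pics/s22.png

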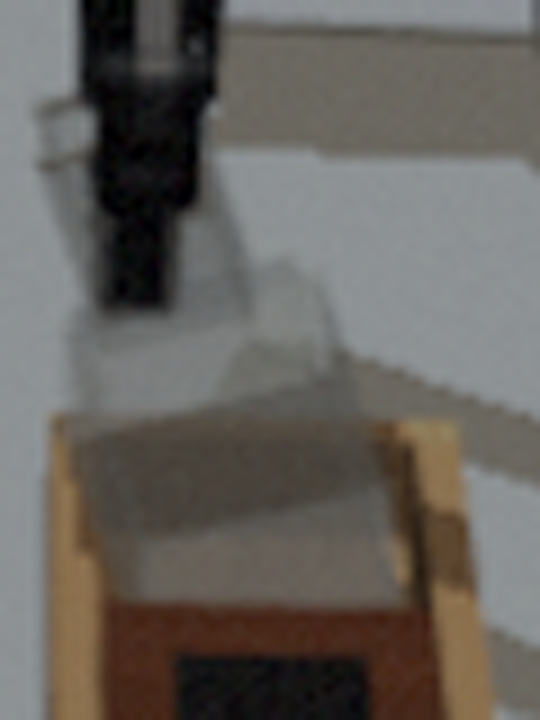

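Request:
{"method": "carry_out", "body": {
  "series": [
    {"grip":0.45,"x":0,"y":0,"z":-0.01,"spin":0},
    {"grip":0.45,"x":0,"y":0,"z":-0.01,"spin":0},
    {"grip":0.45,"x":0,"y":0,"z":-0.01,"spin":0},
    {"grip":0.45,"x":0,"y":0,"z":0,"spin":0}
  ]
}}

```text
time: 21.82
ee_pos: [0.5046, -0.2224, 0.1335]
orientation: [-1.56, -0.003, -1.531]
force: [6.4, -0.4, 2.4]
gripper_width: 0.0253
```

```bash
python3 - <<'E'
from h import *
p=capture("side"); save(p,"s23",(290,120,350,200),9);
to([.4935,-.2217,.137],-1.531)
E
```

```text
ee [ 0.5046 -0.2224  0.1333] rpy [-1.5604 -0.0033 -1.531 ] F [5.9 0.8 2.1] w 0.0253 t 21.88
tool shift [-0.0011 -0.0038 -0.011 ] spin -0.0
```

View pics/s23.png

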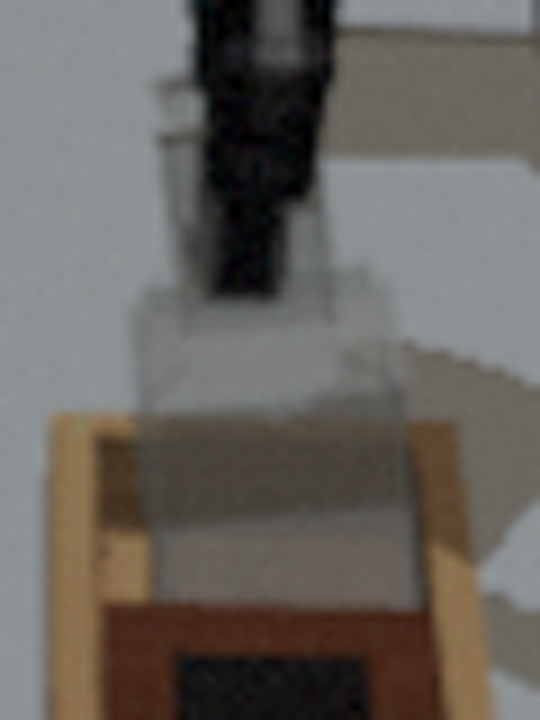

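Request:
{"method": "carry_out", "body": {
  "series": [
    {"grip":0.45,"x":0,"y":0,"z":-0.01,"spin":0},
    {"grip":0.45,"x":0,"y":0,"z":-0.01,"spin":0},
    {"grip":0.45,"x":0,"y":0,"z":-0.01,"spin":0},
    {"grip":0.45,"x":0,"y":0,"z":-0.01,"spin":0},
    {"grip":0.45,"x":0,"y":0,"z":-0.01,"spin":0},
    {"grip":0.45,"x":0,"y":0,"z":0,"spin":0}
  ]
}}

```text
time: 22.62
ee_pos: [0.4548, -0.2247, 0.134]
orientation: [-1.56, -0.004, -1.531]
force: [5.8, 0.5, 4.3]
gripper_width: 0.0251
```

```bash
python3 - <<'E'
from h import *
p=capture("side"); save(p,"s24",(250,70,410,220),4);
to([.4935,-.2217,.137],-1.531)
E
```

```text
ee [ 0.4549 -0.2247  0.134 ] rpy [-1.5599 -0.0043 -1.5312] F [5.7 0.4 6.1] w 0.0254 t 22.68
tool shift [-0.0015 -0.0026  0.0388] spin -0.0002
```

View pics/s24.png

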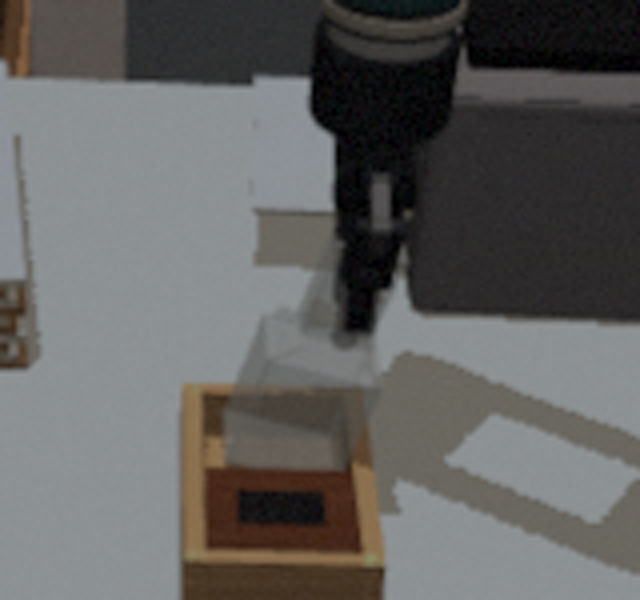

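Request:
{"method": "carry_out", "body": {
  "series": [
    {"grip":0.45,"x":0,"y":-0.003,"z":-0.008,"spin":0},
    {"grip":0.45,"x":0,"y":0,"z":-0.01,"spin":0},
    {"grip":0.45,"x":0,"y":0,"z":-0.01,"spin":0},
    {"grip":0.45,"x":0,"y":0,"z":-0.006,"spin":0},
    {"grip":0.45,"x":0,"y":0,"z":0,"spin":0}
  ]
}}

```text
time: 23.3
ee_pos: [0.4195, -0.2255, 0.1345]
orientation: [-1.564, -0.002, -1.531]
force: [6.2, 0.5, -0.6]
gripper_width: 0.0254
```

```bash
python3 - <<'E'
from h import *
p=capture("side"); save(p,"s25",(250,70,410,220),4);
to([.4935,-.2217,.137],-1.531)
p=capture("wrist"); save(p,"w25")
E
```

```text
ee [ 0.4195 -0.2255  0.1345] rpy [-1.5643 -0.002  -1.5312] F [ 6.   0.3 -0.6] w 0.0256 t 23.35
tool shift [-0.0008 -0.002   0.0741] spin -0.0002
```

View pics/s25.png

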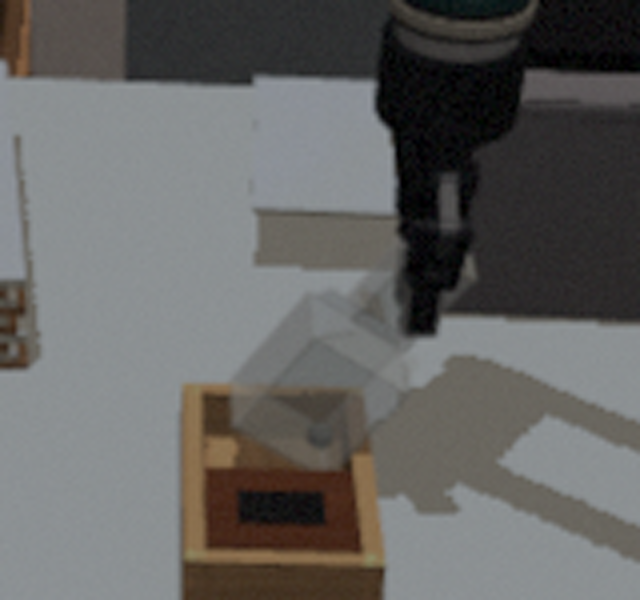

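View pics/w25.png

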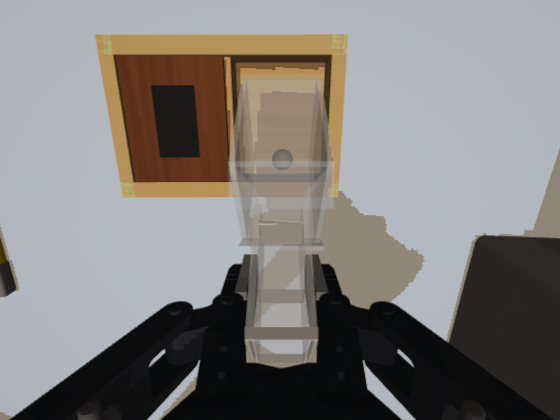

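```bash
python3 - <<'E'
from h import *
p=capture("side")
for u,v in ((338,471),(236,428)): print(ony(p,(250+u/4,70+v/4-1.5),-.1997)-[.4935,0,0])
to([.4935,-.2217,.137],-1.531)
E
```

```text
[-0.04026529 -0.1997      0.02929707]
[ 0.02199236 -0.1997      0.05759844]
ee [ 0.4195 -0.2255  0.1345] rpy [-1.5646 -0.0019 -1.5311] F [ 5.3  0.2 -0.9] w 0.0251 t 23.45
tool shift [-0.0008 -0.002   0.0741] spin -0.0001
```

Request:
{"method": "carry_out", "body": {
  "series": [
    {"grip":0.45,"x":0,"y":-0.004,"z":0.012,"spin":0},
    {"grip":0.45,"x":0,"y":-0.01,"z":0.012,"spin":0},
    {"grip":0.45,"x":0,"y":0,"z":0.012,"spin":0},
    {"grip":0.45,"x":0,"y":0,"z":0.012,"spin":0},
    {"grip":0.45,"x":0,"y":0,"z":0.006,"spin":0},
    {"grip":0.45,"x":0,"y":0,"z":0,"spin":0}
  ]
}}

```text
time: 24.2
ee_pos: [0.4719, -0.2228, 0.1467]
orientation: [-1.572, 0.0, -1.53]
force: [-0.0, 0.4, -3.1]
gripper_width: 0.0254
```

```bash
python3 - <<'E'
from h import *
p=capture("side"); save(p,"s26",(250,70,410,220),4);
to([.4935,-.2217,.1505],-1.531)
E
```

```text
ee [ 0.4716 -0.2228  0.1468] rpy [-1.5719e+00  4.0000e-04 -1.5307e+00] F [-0.3 -0.  -2.5] w 0.0254 t 24.25
tool shift [-0.0002 -0.0038  0.022 ] spin 0.0003
```

View pics/s26.png

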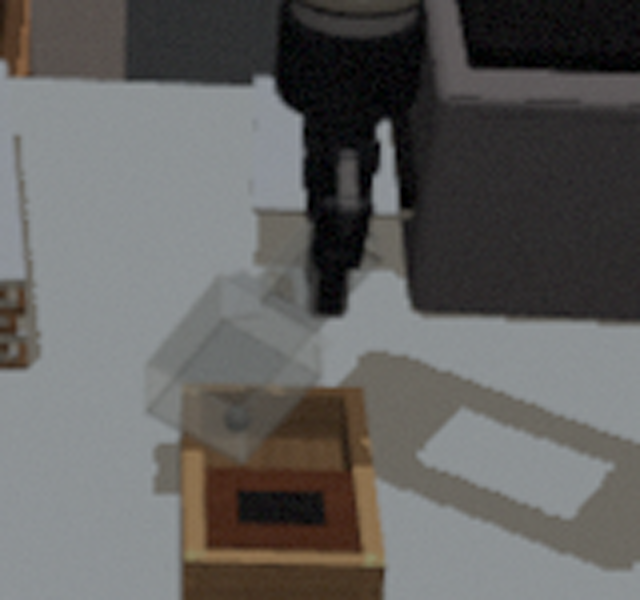

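```bash
cat > c.py <<'E'
from h import *
import sys
# args: kx offset scale then pairs
def corners(p,pts,off,k,y=-.197):
    P=[ony(p,(off[0]+u/k,off[1]+v/k-1.5),y)-[.4935,0,0] for u,v in pts]
    print("low",np.round(P[0]*1000,1),"other",np.round(P[1]*1000,1),"tilt",np.degrees(np.arctan2(P[1][2]-P[0][2],abs(P[1][0]-P[0][0]))),"len",np.linalg.norm(P[1]-P[0]))
E
python3 - <<'E'
from c import *
p=capture("side"); corners(p,[(240,461),(148,410)],(250,70),4)
E
```

```text
low [  18.4 -197.    35.4] other [  73.9 -197.    69.7] tilt 31.69436294004534 len 0.06527982703286528
```

Request:
{"method": "carry_out", "body": {
  "series": [
    {"grip":0.45,"x":0,"y":0.002,"z":0.009,"spin":0},
    {"grip":0.45,"x":0,"y":0,"z":0.009,"spin":0},
    {"grip":0.45,"x":0,"y":0,"z":0.006,"spin":0},
    {"grip":0.45,"x":0,"y":0,"z":0,"spin":0}
  ]
}}

```text
time: 24.8
ee_pos: [0.4946, -0.2226, 0.151]
orientation: [-1.572, -0.003, -1.531]
force: [-12.0, 3.2, 18.8]
gripper_width: 0.0253
```

```bash
python3 - <<'E'
from h import *
p=capture("side"); save(p,"s27",(250,70,410,220),4);
to([.4935,-.2217,.1505],-1.531)
E
```

```text
ee [ 0.4946 -0.2226  0.151 ] rpy [-1.5722 -0.0026 -1.5311] F [-12.4   2.1  20.7] w 0.0252 t 24.85
tool shift [-0.0009  0.0005 -0.001 ] spin -0.0001
```

View pics/s27.png

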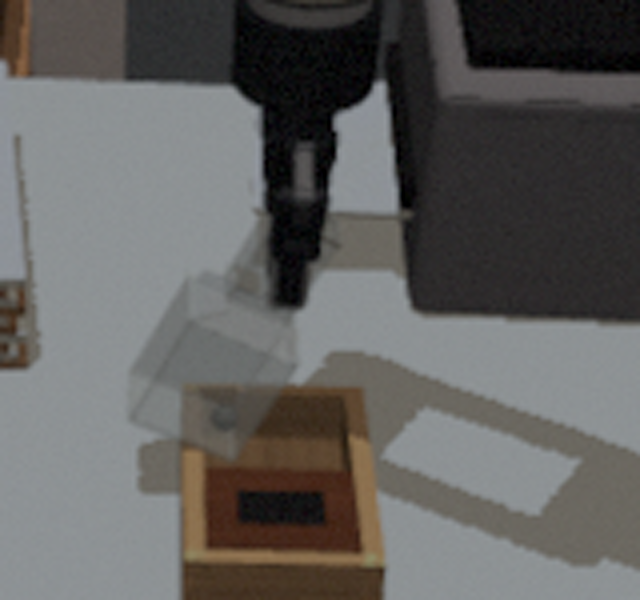

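Request:
{"method": "carry_out", "body": {
  "series": [
    {"grip":0.45,"x":0,"y":-0.004,"z":0.002,"spin":0},
    {"grip":0.45,"x":0,"y":0,"z":0.005,"spin":0},
    {"grip":0.45,"x":0,"y":-0.001,"z":0.005,"spin":0},
    {"grip":0.45,"x":0,"y":0,"z":0,"spin":0}
  ]
}}

```text
time: 25.35
ee_pos: [0.5071, -0.222, 0.1543]
orientation: [-1.571, -0.002, -1.531]
force: [-7.6, 1.5, 13.5]
gripper_width: 0.0253
```

```bash
python3 - <<'E'
from h import *
p=capture("side"); save(p,"s28",(250,70,410,220),4);
to([.4935,-.2217,.1505],-1.531)
E
```

```text
ee [ 0.5071 -0.222   0.1543] rpy [-1.5713 -0.002  -1.5313] F [-8.3  0.9 13.6] w 0.0253 t 25.4
tool shift [-0.0009  0.0038 -0.0135] spin -0.0003
```

View pics/s28.png

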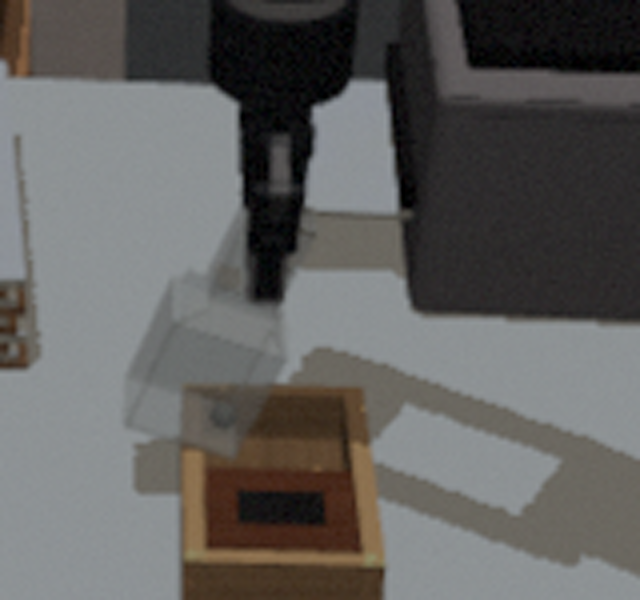

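Request:
{"method": "carry_out", "body": {
  "series": [
    {"grip":0.45,"x":0,"y":-0.003,"z":0.003,"spin":0},
    {"grip":0.45,"x":0,"y":-0.001,"z":0.006,"spin":0},
    {"grip":0.45,"x":0,"y":-0.001,"z":0.005,"spin":0},
    {"grip":0.45,"x":0,"y":0,"z":0,"spin":0}
  ]
}}

```text
time: 25.9
ee_pos: [0.5205, -0.2213, 0.1569]
orientation: [-1.574, -0.001, -1.531]
force: [-4.8, 1.2, 6.4]
gripper_width: 0.0256
```

```bash
python3 - <<'E'
from h import *
p=capture("side"); save(p,"s29",(250,70,410,220),4);
to([.4935,-.2217,.1505],-1.531)
E
```

```text
ee [ 0.5205 -0.2214  0.1569] rpy [-1.5739e+00 -1.0000e-03 -1.5315e+00] F [-6.2  0.9  5.2] w 0.0253 t 25.95
tool shift [-0.0007  0.0065 -0.0269] spin -0.0005
```

View pics/s29.png

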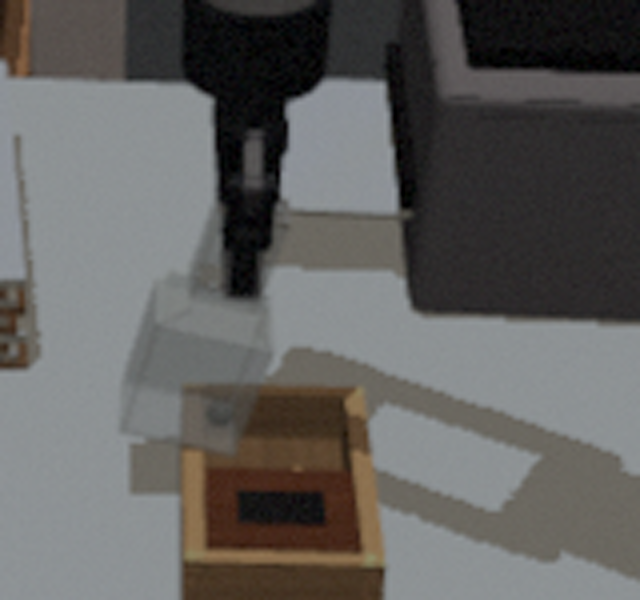

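Request:
{"method": "carry_out", "body": {
  "series": [
    {"grip":0.45,"x":0,"y":-0.002,"z":0.005,"spin":0},
    {"grip":0.45,"x":0,"y":-0.001,"z":0.005,"spin":0},
    {"grip":0.45,"x":0,"y":0,"z":0,"spin":0}
  ]
}}

```text
time: 26.32
ee_pos: [0.5307, -0.221, 0.1591]
orientation: [-1.574, -0.001, -1.531]
force: [-5.6, 0.1, 3.7]
gripper_width: 0.0254
```

```bash
python3 - <<'E'
from h import *
p=capture("side"); save(p,"s30",(290,120,350,200),9);
to([.4935,-.2217,.1505],-1.531)
E
```

```text
ee [ 0.5306 -0.221   0.1591] rpy [-1.5734e+00 -9.0000e-04 -1.5314e+00] F [-5.2 -0.   3.4] w 0.0253 t 26.38
tool shift [-0.0008  0.0087 -0.0371] spin -0.0004
```

View pics/s30.png

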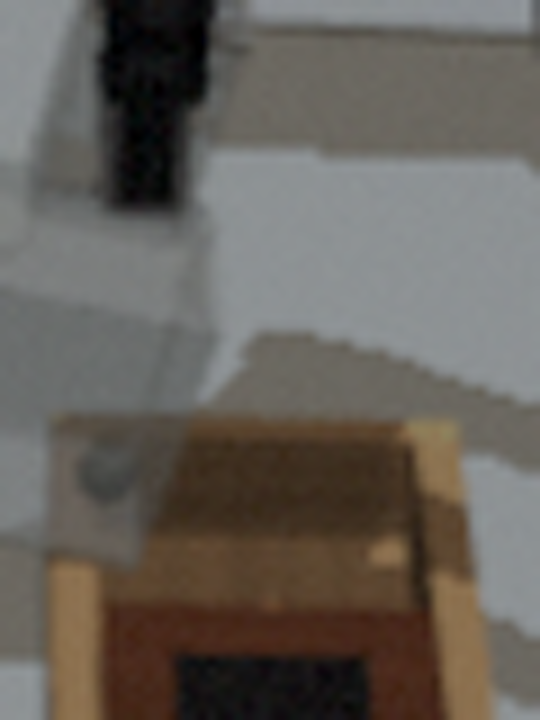

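Request:
{"method": "carry_out", "body": {
  "series": [
    {"grip":0.45,"x":0,"y":-0.012,"z":0,"spin":0},
    {"grip":0.45,"x":0,"y":0,"z":-0.015,"spin":0},
    {"grip":0.45,"x":0,"y":0,"z":-0.018,"spin":0},
    {"grip":0.45,"x":0,"y":0,"z":-0.018,"spin":0},
    {"grip":0.45,"x":0,"y":0,"z":-0.012,"spin":0},
    {"grip":0.45,"x":0,"y":0,"z":0,"spin":0}
  ]
}}

```text
time: 27.12
ee_pos: [0.4681, -0.2231, 0.1703]
orientation: [-1.57, -0.0, -1.532]
force: [0.4, -0.1, -2.5]
gripper_width: 0.0253
```

```bash
python3 - <<'E'
from h import *
p=capture("side"); save(p,"s31",(290,120,350,200),9);
to([.4935,-.2217,.1505],-1.531)
E
```

```text
ee [ 0.4687 -0.2232  0.1704] rpy [-1.5697e+00 -3.0000e-04 -1.5315e+00] F [ 1.1 -0.6 -3. ] w 0.0254 t 27.18
tool shift [-0.0005  0.0199  0.0249] spin -0.0005
```

View pics/s31.png

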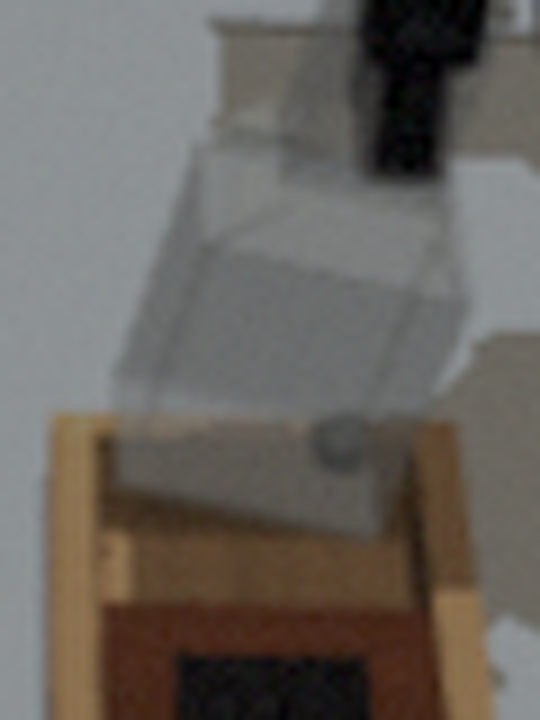

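```bash
python3 - <<'E'
from c import *
p=capture("side"); corners(p,[(378,541),(118,486)],(290,120),9,-.198)
to([.4935,-.2217,.1505],-1.531)
E
```

```text
low [ -32.2 -198.    53. ] other [  36.2 -198.    66.8] tilt 11.420515772166711 len 0.06982221802210978
ee [ 0.469  -0.2232  0.1704] rpy [-1.5697e+00 -3.0000e-04 -1.5311e+00] F [ 0.2  0.1 -2.1] w 0.0253 t 27.23
tool shift [-0.0005  0.0199  0.0245] spin -0.0001
```

Request:
{"method": "carry_out", "body": {
  "series": [
    {"grip":0.45,"x":0,"y":0.015,"z":0,"spin":0},
    {"grip":0.45,"x":0,"y":0.018,"z":0,"spin":0},
    {"grip":0.45,"x":0,"y":0.01,"z":0,"spin":0},
    {"grip":0.45,"x":0,"y":0,"z":0,"spin":0}
  ]
}}

```text
time: 27.72
ee_pos: [0.4685, -0.2225, 0.1275]
orientation: [-1.572, 0.001, -1.531]
force: [-1.3, 1.3, 3.8]
gripper_width: 0.0253
```

```bash
python3 - <<'E'
from h import *
p=capture("side"); save(p,"s32",(290,120,350,200),9);
to([.5005,-.2217,.127],-1.531)
E
```

```text
ee [ 0.4685 -0.2226  0.1275] rpy [-1.5719e+00  1.2000e-03 -1.5307e+00] F [-2.1  2.6  3.7] w 0.0254 t 27.77
tool shift [0.0004 0.0004 0.032 ] spin 0.0003
```

View pics/s32.png

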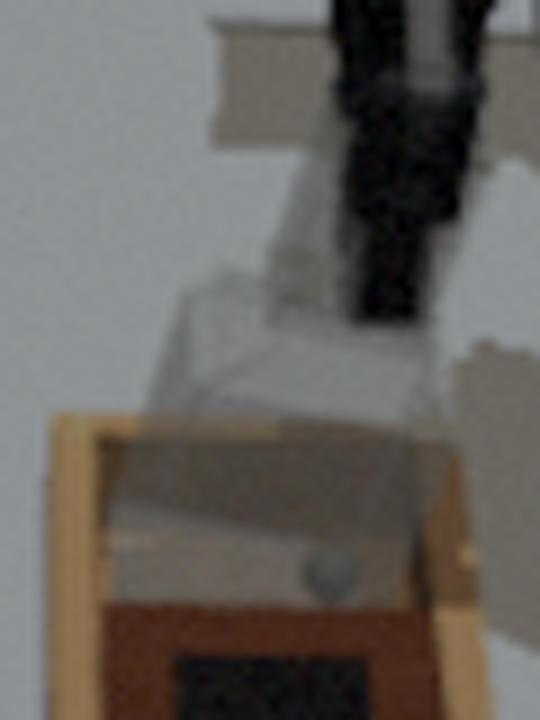

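Request:
{"method": "carry_out", "body": {
  "series": [
    {"grip":0.45,"x":0,"y":-0.002,"z":0.008,"spin":0},
    {"grip":0.45,"x":0,"y":0,"z":0.009,"spin":0},
    {"grip":0.45,"x":0,"y":0,"z":0.009,"spin":0},
    {"grip":0.45,"x":0,"y":0,"z":0,"spin":0}
  ]
}}

```text
time: 28.28
ee_pos: [0.4934, -0.2223, 0.128]
orientation: [-1.576, 0.0, -1.531]
force: [-4.7, -0.4, 1.4]
gripper_width: 0.0254
```

```bash
python3 - <<'E'
from h import *
p=capture("side"); save(p,"s33",(290,120,350,200),9);
to([.5005,-.2217,.127],-1.531)
E
```

```text
ee [ 0.4934 -0.2223  0.1279] rpy [-1.5761e+00  2.0000e-04 -1.5310e+00] F [-4.1 -0.5  0.7] w 0.0257 t 28.32
tool shift [-0.0003  0.0009  0.0071] spin -0.0
```

View pics/s33.png

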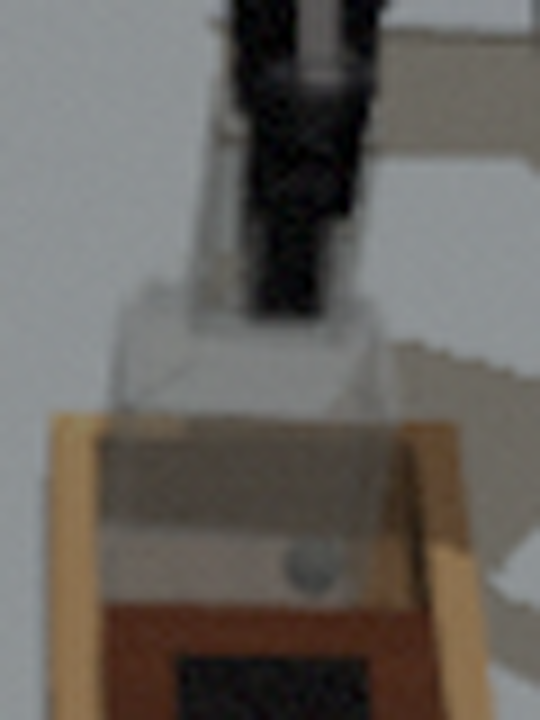

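Request:
{"method": "carry_out", "body": {
  "series": [
    {"grip":0.45,"x":0,"y":0,"z":0.007,"spin":0},
    {"grip":0.45,"x":0,"y":0,"z":0.001,"spin":0},
    {"grip":0.45,"x":0,"y":0,"z":0,"spin":0}
  ]
}}

```text
time: 28.7
ee_pos: [0.5007, -0.222, 0.128]
orientation: [-1.577, 0.0, -1.531]
force: [-6.1, -0.2, 2.2]
gripper_width: 0.0254
```

```bash
python3 - <<'E'
from h import *
p=capture("side"); save(p,"s34",(290,120,350,200),9);
to([.4935,-.2217,.12],-1.531)
E
```

```text
ee [ 0.5007 -0.2219  0.1281] rpy [-1.5773e+00  3.0000e-04 -1.5311e+00] F [-6.2  0.1  2. ] w 0.025 t 28.75
tool shift [-0.0005  0.0081 -0.0071] spin -0.0001
```

View pics/s34.png

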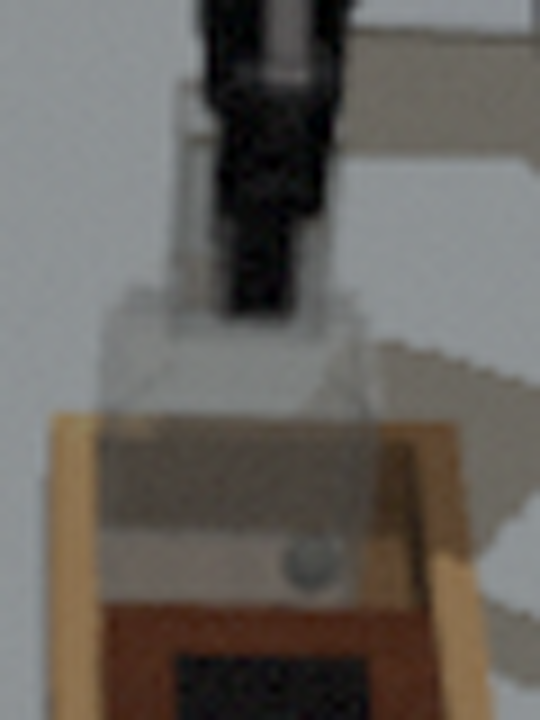

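Request:
{"method": "carry_out", "body": {
  "series": [
    {"grip":0.45,"x":0,"y":0,"z":-0.01,"spin":0},
    {"grip":0.45,"x":0,"y":0.004,"z":0,"spin":0},
    {"grip":0.45,"x":0,"y":0.002,"z":0,"spin":0},
    {"grip":0.45,"x":0,"y":0,"z":0,"spin":0}
  ]
}}

```text
time: 29.25
ee_pos: [0.4931, -0.2221, 0.1237]
orientation: [-1.57, -0.0, -1.531]
force: [-0.5, 0.4, 1.0]
gripper_width: 0.0258
```

```bash
python3 - <<'E'
from h import *
p=capture("wrist"); save(p,"w35");
to([.4935,-.2217,.12],-1.531)
E
```

```text
ee [ 0.4931 -0.2221  0.1237] rpy [-1.5699e+00 -2.0000e-04 -1.5309e+00] F [0.1 1.2 0.4] w 0.0254 t 29.3
tool shift [-0.0004  0.0037  0.0004] spin 0.0001
```

View pics/w35.png

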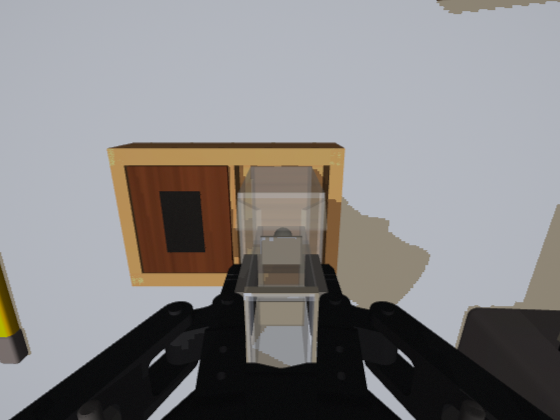

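Request:
{"method": "carry_out", "body": {
  "series": [
    {"grip":0.45,"x":0,"y":0.002,"z":0,"spin":0},
    {"grip":0.45,"x":0,"y":0,"z":0,"spin":0}
  ]
}}

```text
time: 29.55
ee_pos: [0.4934, -0.2221, 0.1236]
orientation: [-1.569, -0.001, -1.531]
force: [-2.3, 1.8, 8.5]
gripper_width: 0.0256
```

```bash
python3 - <<'E'
from h import *
p=capture("side"); save(p,"s36",(280,90,360,200),6.5);
to([.4935,-.2217,.12],-1.531)
E
```

```text
ee [ 0.4934 -0.2221  0.1236] rpy [-1.5687e+00 -8.0000e-04 -1.5308e+00] F [-1.2  2.2  8.7] w 0.0255 t 29.6
tool shift [-0.0004  0.0036  0.0001] spin 0.0002
```

View pics/s36.png

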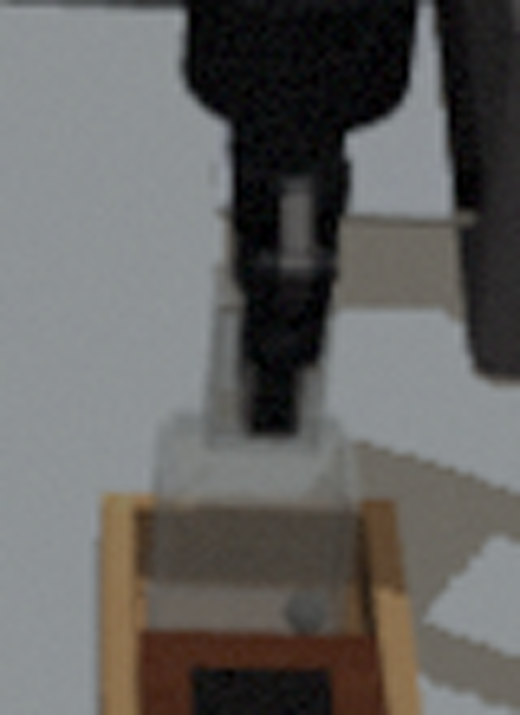

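```bash
python3 - <<'E'
from h import *
p=capture("side")
for n,u,v,y in (("mouth+near",217,303,-.2088),("neckbot+",207,443,-.2088),("shoulder80",150,0,0)):
    if v: print(n,np.round(ony(p,(280+u/6.5,90+v/6.5-1.5),y)-[.4935,0,0],4))
for z in (.155,.161,.17): print(z,(proj(p,[.4935+.02,-.2088,z])-[280,90])*6.5+[0,10])
w=capture("wrist"); save(w,"w36",(220,220,345,380),4.5)
for z in (.155,.161,.17): print(z,[np.round((proj(w,[.4937+sx*.02,-.2217+sy*.013,z])-[220,220])*4.5) for sx,sy in ((1,1),(1,-1),(-1,-1),(-1,1))])
E
```

```text
mouth+near [ 0.0182 -0.2088  0.1627]
neckbot+ [ 0.0182 -0.2088  0.105 ]
0.155 [210.31197415 322.34506853]
0.161 [211.36207542 307.33613809]
0.17 [212.95229363 284.60740208]
0.155 [array([129., 285.]), array([442., 296.]), array([408., 671.]), array([126., 663.])]
0.161 [array([121., 327.]), array([451., 338.]), array([414., 728.]), array([119., 718.])]
0.17 [array([107., 399.]), array([467., 412.]), array([425., 823.]), array([107., 813.])]
```

View pics/w36.png

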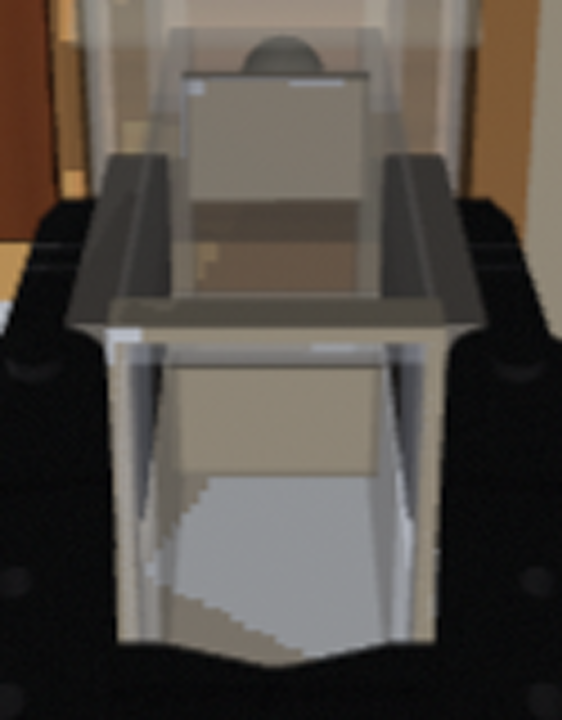

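Request:
{"method": "carry_out", "body": {
  "series": [
    {"grip":0.45,"x":0,"y":-0.002,"z":0,"spin":0},
    {"grip":0.3,"x":0,"y":0,"z":0,"spin":0},
    {"grip":0.2,"x":0,"y":0,"z":0,"spin":0},
    {"grip":0,"x":0,"y":0,"z":0,"spin":0},
    {"grip":-0.2,"x":0,"y":0,"z":0,"spin":0},
    {"grip":-0.2,"x":0,"y":0,"z":0,"spin":0}
  ]
}}

```text
time: 30.45
ee_pos: [0.4927, -0.2222, 0.1231]
orientation: [-1.571, -0.0, -1.531]
force: [-0.2, 0.3, 0.3]
gripper_width: 0.0515
```

```bash
python3 - <<'E'
from h import *
w=capture("wrist"); save(w,"w37")
to([.4935,-.2217,.25],-1.531)
E
```

```text
ee [ 0.4927 -0.2221  0.1231] rpy [-1.5708e+00 -1.0000e-04 -1.5310e+00] F [ 0.1  1.  -0.5] w 0.0512 t 30.5
tool shift [-0.0004 -0.1269  0.0008] spin 0.0
```

View pics/w37.png

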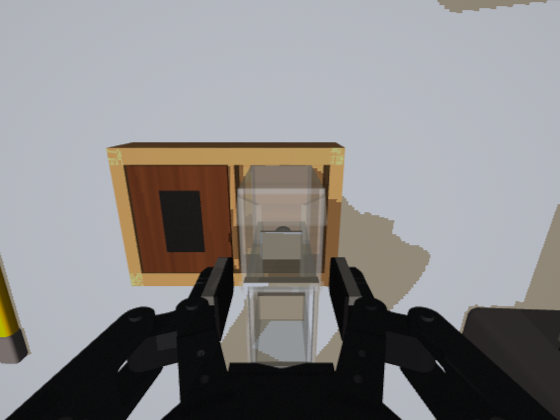

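Released cleanly (mouth about (280,280) between open fingers, ball seen at (284,230) in the base). Lift off straight.

Request:
{"method": "carry_out", "body": {
  "series": [
    {"grip":-0.2,"x":0,"y":-0.03,"z":0,"spin":0},
    {"grip":-0.2,"x":0,"y":-0.04,"z":0,"spin":0},
    {"grip":-0.2,"x":0,"y":-0.04,"z":0,"spin":0},
    {"grip":-0.2,"x":0,"y":-0.04,"z":-0.03,"spin":0},
    {"grip":-0.2,"x":0,"y":0,"z":-0.05,"spin":0},
    {"grip":-0.2,"x":0,"y":0,"z":-0.05,"spin":0},
    {"grip":-0.2,"x":0,"y":0,"z":0,"spin":0},
    {"grip":-0.2,"x":0,"y":0,"z":0,"spin":0}
  ]
}}

```text
time: 31.5
ee_pos: [0.3632, -0.2274, 0.2735]
orientation: [-1.57, -0.001, -1.531]
force: [1.1, 0.6, 0.7]
gripper_width: 0.051
```

```bash
python3 - <<'E'
from h import *
to([.4935,-.2217,.25],-1.531)
s=capture("side"); save(s,"s38",(270,80,370,230),4.5); t=capture("top"); save(t,"t38",(320,200,460,310),5)
for n in ["mug","snack_jar","drink","highlighter","stapler"]:
    a=lm(s,n);b=lm(t,n); print(n,[np.round(x[0][0]) if x else None for x in (a,b)])
print(s["shot"])
def pj(p,off,k): return [np.round((proj(p,[.4937+a,-.2217+b,z])-off)*k).tolist() for a,b,z in ((.02,.013,.161),(-.02,.013,.161),(.02,-.013,.161),(-.02,-.013,.161),(.035,.025,.086),(-.035,.025,.086))]
print(pj(s,[270,80],4.5),pj(t,[320,200],5))
E
```

```text
ee [ 0.3632 -0.2274  0.2735] rpy [-1.5696e+00 -5.0000e-04 -1.5313e+00] F [1.1 0.6 0.7] w 0.051 t 31.5
tool shift [-0.0006  0.0236  0.1304] spin -0.0003
mug [array([207., 234.]), array([304., 135.])]
snack_jar [array([210., 182.]), array([388., 127.])]
drink [array([173., 274.]), array([241., 113.])]
highlighter [array([375., 276.]), array([255., 319.])]
stapler [array([199., 314.]), array([193., 148.])]
60
[[191.0, 251.0], [272.0, 254.0], [191.0, 223.0], [271.0, 227.0], [153.0, 388.0], [290.0, 394.0]] [[446.0, 232.0], [451.0, 360.0], [529.0, 231.0], [535.0, 360.0], [350.0, 191.0], [357.0, 393.0]]
```

View pics/s38.png

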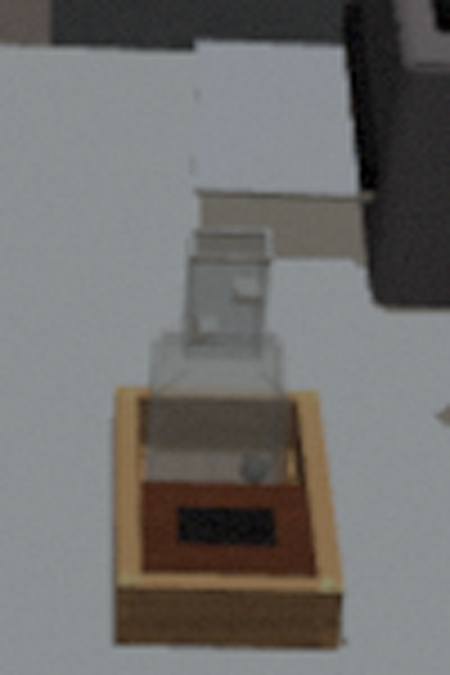

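View pics/t38.png

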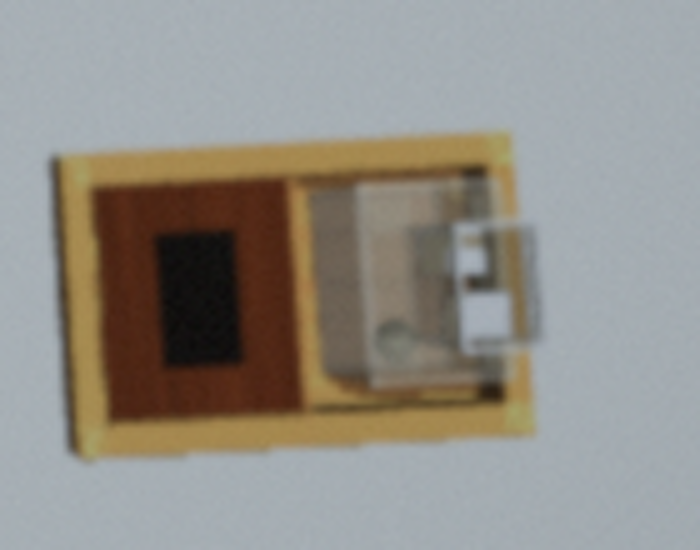

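```bash
python3 -c "
from plant import *
print(job_done())"
```

```text
the job is handed in; nothing more can be done
None
```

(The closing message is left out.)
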